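# Put the returned material samples back in their trays

### The job

The material samples that came back from a client lie on the desk in two piles. Take the piles apart and set every sample back in the white tray made to its own outline, lying flat on the tray's floor within the walls (the handrail piece standing on end in the round tray). Do not drop a sample or tip one over.

Things in the scene. Friction and masses are not known exactly. Their poses are not given: they have to be found in the camera images.
- flooring: Floorboard sample, a mid-brown wooden slab 150 (its x) by 66 (its y) by 20 mm (z, up) with a thin dark line along the middle; the bottom of one of the two piles. Origin at the centre of the underside. About 0.14 kg. Goes into tray_flooring, either way round.
- brick_slip: Brick slip, a red-brown brick slab 108 (its x) by 60 (its y) by 20 mm (z, up); the bottom of the other pile. Origin at the centre of the underside. About 0.26 kg. Goes into tray_brick, either way round.
- worktop: Square pale stone worktop sample, 50 by 50 (sides along its x and y) by 20 mm (z, up). It lies on the flooring or on the brick slip and carries the handrail piece. Origin at the centre of the underside. About 0.13 kg. Goes into tray_worktop, any of the four ways round.
- hex_tile: Hexagonal grey cement floor tile, 56 mm across flats (65 mm across corners), 20 mm thick (z, up). Two of its flat sides face along its +x and -x, the others every 60 degrees from there. It lies alone on whichever of flooring and brick slip does not carry the worktop. Origin at the centre of the underside. About 0.12 kg. Goes into tray_hex, any way round.
- handrail: Offcut of pale wooden handrail, a round bar 36 mm in diameter and 45 mm tall (z, up), standing on end on the worktop sample. Origin at the centre of its lower end. About 0.035 kg. Goes into tray_round, standing on end.
- tray_flooring: The longest white rectangular tray, fixed to the desk: inside 166 (its x) by 82 mm (its y). All five trays have a floor 4 mm thick, walls 4 mm thick and rims 10 mm above the desk, and leave 8 mm clear all round the sample; origin at the centre of the underside, z up.
- tray_brick: The shorter white rectangular tray, fixed: inside 124 (its x) by 76 mm (its y). Floor, walls, rim and origin as for tray_flooring.
- tray_worktop: The small square white tray, fixed: inside 66 by 66 mm, sides along its x and y. Floor, walls, rim and origin as for tray_flooring.
- tray_hex: The hexagonal white tray, fixed: inside 72 mm across flats, with two of its flat sides facing along its +x and -x. Floor, walls, rim and origin as for tray_flooring.
- tray_round: The round white tray, fixed: inside diameter 52 mm. Floor, walls, rim and origin as for tray_flooring.
Mind the look-alikes: they are no part of the job. Leave any black, pink or yellow look-alike of the worktop alone.

How it is judged:
By the outcome, as a careful person would: the job done as asked, in the order asked, and still so for the second after the job is handed in, with the robot touching nothing.
It also fails if it takes over 120 s, if anything falls off the work surface, if the arm or the gripper's body presses on something with over 40 N, if the wrist force passes 120 N, or if a joint passes its speed limit or range.

### The arm

A 6-joint arm with a two-finger parallel gripper is mounted at the origin on the work surface. World frame = base frame: x ahead of the robot, y to its left, z up, the work surface at z = 0. Lengths are in mm, angles in degrees, forces in N, time in s.
With the tool pointing down it reaches from about 350 to 850 mm from the base axis. Payload 8.1 kg.
Tool frame: the origin (TCP) lies on the centre line of the jaws, within the pads' length; the fingertips stand 14 mm ahead of it and the grasp point (between the pads) lies 5 mm behind it; z points along the fingers, x is the direction in which the jaws open and shut, and the axes are right-handed (so a half turn about z gives the same grasp; the last joint's range is limited). The gripper opens to 93 mm and grips with 3 to 60 N. Pads are 15 mm wide; open, the fingers measure 128 mm over their backs; the gripper's body (75 mm by 188 mm) begins 65 mm behind the grasp point.
Start: joints at [-80.352, 7.471, 85.268, -0, 87.261, -4.893], TCP at [150.671, -580.778, 232.635] pointing down, gripper open.
Joint ranges: [-169.43, 169.43], [-51.17, 129.36], [1.28, 143.12], [-76.62, 256.62], [0, 156.53], [-152.29, 152.29]. Speed limits (degrees/s): [136.94, 136.94, 159.86, 180, 180, 180].

### API

Orientations are given as [roll, pitch, yaw] about the fixed x, y, z axes, in that order (R = Rz(yaw) Ry(pitch) Rx(roll)).
In Python, from station import r, vision gives the robot as it stands.
- The arm moves only by the tool jog_arm, never from a script. Its argument "plan" is a list of rows, each a list of 3 entries, a list of its own where there are three numbers: the shift along the tool's x, y, z in m, then the turn, a rotation vector about the tool's x, y, z in rad, then the closure, from 0 (fully open) to 1 (shut). A call has 1 to 12 rows; each row is the pose to reach, as a shift and turn from the pose commanded when the call began, along the tool's axes at that moment; what a row does not reach only later rows make up. A row lasts 1/12 s, in which the tool goes at most 41.7 mm and 7.16 degrees, less where a joint would pass 70% of its speed; a pose out of reach is approached as far as the arm can. A call with a gripper value outside its range is refused whole. The fingers move at their own pace and stop on an object; "newtons" is the grip in N (left out, the last holds). Time passes only in rows, so rows that repeat a pose let the fingers close. It gives the time, the measured TCP pose, the force and the opening at its end, in the units of the state.
- r.state(): the state, without advancing time (a new reading comes with each control period).
- vision.snapshot(name): name is "scene" or "top" or "wrist"; returns the picture (400x640x3 uint8, red, green, blue); there is no depth.
- vision.camera_model(name): a dict with "fx", "fy", "cx", "cy" (pixels), "R" (3x3) and "t" (3): a world point X has camera coordinates R X + t. Camera axes: x right, y down, z forward; pixel columns grow to the right and rows downward; lengths in mm; the calibration is good to about 2 mm. The wrist camera is an equidistant fisheye: a pixel r from the principal point sees the ray r / f radians off the axis. A picture is of the moment at which its call begins: read the wrist's pose just before it. camera_model takes no time and is no camera call; for the wrist camera it gives the pose at the moment of the call.
- r.finish_job(): hands the job in, once; it reports no verdict.
The state is a dict: "time": time; "joint_positions": joint angles; "joint_vel": joint speeds; "joint_torque": joint torques, N m; "eef_pos": TCP position; "orientation": TCP orientation; "ft_force": force on the tool from outside, world axes, zero at the start; "moment": the same for the moment, N m; "gripper_width": finger opening in mm.
Only numpy, scipy, OpenCV 4.12 (cv2) and the standard library are available. Lean on these libraries where they do the work, as an engineer would, in place of code of your own. Each camera call takes 0.05 s, during which the arm holds its last target.

## Working session

There is one attempt and no reset: what is moved stays moved. The work goes in short steps, Python scripts to look and compute and a tool call to move; the robot and the scene stay as the last step left them, time stands still between calls to the robot, and variables do not carry over. Pictures are saved under pics/ and viewed, and the job is handed in when it is done.

Besides the shell and the picture viewer there is one more tool, called after ">>>" as name(argument=value, ...), one argument or row to a line, values as JSON. jog_arm: Moves the arm, as the interface text tells. Its arguments: {"type":"object","properties":{"plan":{"type":"array","items":{"type":"array"}},"newtons":{"type":"number"}},"required":["plan"]}

```bash
ls; mkdir -p pics; python3 - <<'E'
from station import r, vision
import cv2
print(r.state())
for n in ["scene","top","wrist"]:
    im=vision.snapshot(n); cv2.imwrite(f"pics/{n}0.png",im[:,:,::-1])
    m=vision.camera_model(n); print(n,m)
E
```

```text
pics
{'time': 0.0, 'joint_positions': array([-8.03532367e+01,  7.51637216e+00,  8.53286293e+01, -2.38513330e-03,
        8.72622320e+01, -4.89495987e+00]), 'joint_vel': array([ 0.03590532, -0.02228621, -0.02044684, -0.01285706,  0.07393964,
        0.01987789]), 'joint_torque': array([ 3.01986831e-03, -5.59841144e+01, -4.91751945e+01,  7.69541832e-02,
        3.56232037e-02, -1.57857198e-04]), 'eef_pos': array([ 150.5463556 , -580.23923678,  231.58048966]), 'orientation': array([-1.79993223e+02,  1.07045607e-01, -7.54581543e+01]), 'ft_force': array([0.44992038, 0.10833049, 0.03491646]), 'moment': array([-0.03768009, -0.01866197,  0.01934828]), 'gripper_width': 93.16186262068119}
scene {'fx': 413.15059345821186, 'fy': 413.15059345821186, 'cx': 317.8279138365753, 'cy': 203.61338299221026, 'R': array([[-0.7812947 ,  0.624018  ,  0.01342089],
       [ 0.46230166,  0.59299853, -0.65926468],
       [-0.4193516 , -0.5088755 , -0.75179117]]), 't': array([ 442.66896031, -201.88628459, 1201.32291032])}
top {'fx': 466.13289294257544, 'fy': 466.13289294257544, 'cx': 322.06121125160456, 'cy': 198.69762481923138, 'R': array([[-0.01651251, -0.99986271, -0.00137983],
       [-0.98735871,  0.01652356, -0.15763803],
       [ 0.15763918, -0.00124061, -0.987496  ]]), 't': array([  12.87614477,  539.68975661, 1298.61160497])}
wrist {'fx': 309.70691628693146, 'fy': 309.70691628693146, 'cx': 321.69763258998466, 'cy': 204.66614734619563, 'R': array([[ 0.25163398, -0.96782143, -0.00142183],
       [-0.92504252, -0.24094288,  0.29367135],
       [-0.284564  , -0.07258244, -0.95590539]]), 't': array([-599.31322218,  -35.06859064,  392.51668363])}
```

View pics/top0.png

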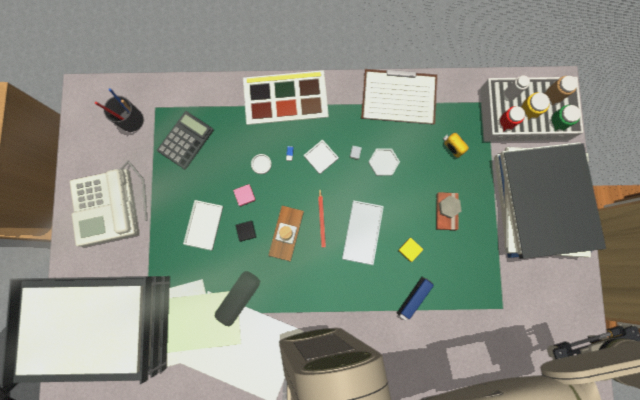

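View pics/scene0.png

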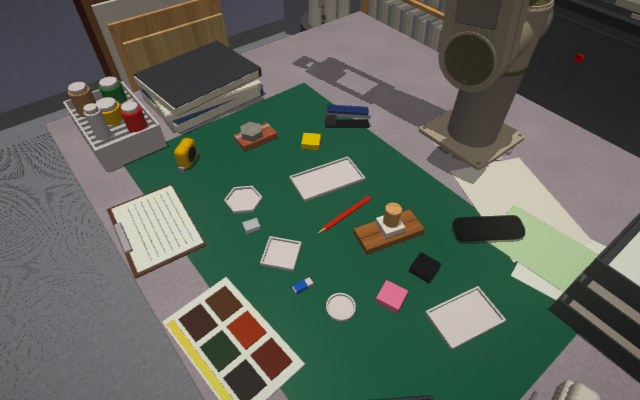

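View pics/wrist0.png

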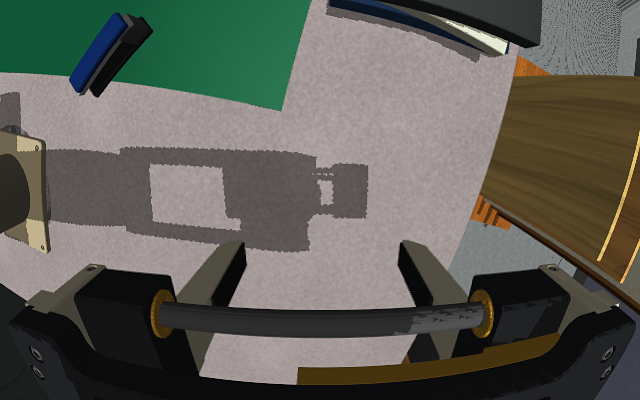

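The top picture shows the flooring pile, with worktop and handrail, at (286,233). The brick pile, with the hex tile on it, is at (448,210). Tray positions are flooring (363,232), brick (203,225), worktop (321,156), hex (384,161) and round (261,163). Next I'll fit silhouettes of the known outlines in both fixed cameras.

```bash
cat > h.py <<'E'
import numpy as np, cv2
from scipy.optimize import minimize
def proj(m,X,fish=False):
    c=np.asarray(X,float)@m["R"].T+m["t"]
    if fish:
        rr=np.hypot(c[:,0],c[:,1]); th=np.arctan2(rr,c[:,2]); k=th/np.maximum(rr,1e-9)
        return np.c_[m["fx"]*c[:,0]*k+m["cx"],m["fy"]*c[:,1]*k+m["cy"]]
    return np.c_[m["fx"]*c[:,0]/c[:,2]+m["cx"],m["fy"]*c[:,1]/c[:,2]+m["cy"]]
def ground(m,uv,z,fish=False):
    uv=np.atleast_2d(uv).astype(float); a=(uv[:,0]-m["cx"])/m["fx"]; b=(uv[:,1]-m["cy"])/m["fy"]
    if fish:
        th=np.hypot(a,b); k=np.sin(th)/np.maximum(th,1e-9); d=np.c_[a*k,b*k,np.cos(th)]
    else: d=np.c_[a,b,np.ones(len(a))]
    d=d@m["R"]; o=-m["R"].T@m["t"]
    return o+d*((z-o[2])/d[:,2])[:,None]
def rect(a,b):
    n=12;s=np.linspace(-.5,.5,n); 
    return np.r_[np.c_[a*s,-b/2+0*s],np.c_[a/2+0*s,b*s],np.c_[-a*s,b/2+0*s],np.c_[-a/2+0*s,-b*s]]
def hexa(f):
    R=f/np.sqrt(3); t=np.radians(30+60*np.arange(7)); P=np.c_[R*np.cos(t),R*np.sin(t)]
    return np.concatenate([P[i]+(P[i+1]-P[i])*np.linspace(0,1,6)[:,None] for i in range(6)])
def circ(d):
    t=np.linspace(0,2*np.pi,48); return np.c_[d/2*np.cos(t),d/2*np.sin(t)]
S=4
def render(m,parts,p,shape,off,fish=False):
    im=np.zeros((shape[0]*S,shape[1]*S),np.uint8)
    c,s=np.cos(p[2]),np.sin(p[2])
    for P,z0,z1 in parts:
        Q=P@np.array([[c,s],[-s,c]])+p[:2]
        X=np.r_[np.c_[Q,np.full(len(Q),z0)],np.c_[Q,np.full(len(Q),z1)]]
        uv=(proj(m,X,fish)-off+.5)*S-.5
        h=cv2.convexHull(uv.astype(np.float32))
        cv2.fillConvexPoly(im,np.round(h*16).astype(np.int32),255,shift=4)
    return cv2.resize(im,(shape[1],shape[0]),interpolation=cv2.INTER_AREA)/255.
def fit(m,mask,parts,p0,fish=False):
    ys,xs=np.nonzero(mask); x0,y0=max(xs.min()-12,0),max(ys.min()-12,0)
    crop=mask[y0:ys.max()+13,x0:xs.max()+13].astype(float)
    f=lambda p:np.abs(render(m,parts,[p[0],p[1],p[2]/40],crop.shape,np.array([x0,y0]),fish)-crop).sum()
    best=None
    for dy in np.radians([-20,-10,0,10,20]):
        q=np.array([p0[0],p0[1],(p0[2]+dy)*40])
        r=minimize(f,q,method="Nelder-Mead",options=dict(initial_simplex=q+np.array([[0,0,0],[8,0,0],[0,8,0],[0,0,6]]),xatol=.02,fatol=.02,maxiter=400))
        if best is None or r.fun<best.fun: best=r
    return [best.x[0],best.x[1],np.degrees(best.x[2]/40)],best.fun,crop.sum()
def comp(mask,uv):
    n,l=cv2.connectedComponents(mask.astype(np.uint8)); return l==l[int(uv[1]),int(uv[0])]
def nongreen(im):
    im=im.astype(int); return ~((im[...,1]>im[...,0]*1.25)&(im[...,1]>im[...,2]*1.1))
E
cat > m0.py <<'E'
from station import r, vision
from h import *
T={'tf':((363,232),rect(174,90)),'tb':((203,225),rect(132,84)),'tw':((321,156),rect(74,74)),'th':((384,161),hexa(80)),'tr':((261,163),circ(60))}
import cv2
im=cv2.imread('pics/top0.png')[:,:,::-1]; sc=cv2.imread('pics/scene0.png')[:,:,::-1]
mt,ms=vision.camera_model('top'),vision.camera_model('scene')
N,NS=nongreen(im),nongreen(sc)
for n,(uv,P) in list(T.items())+[('fl',((286,245),rect(150,66))),('br',((446,222),rect(108,60)))]:
    zz=20 if n in('fl','br') else 10
    M=comp(N,uv); X=ground(mt,[uv],zz)[0]
    parts=[(P,0,zz)]
    # yaw init
    ys,xs=np.nonzero(M); G=ground(mt,np.c_[xs,ys],zz)[:,:2]; X=G.mean(0)
    w,v=np.linalg.eigh(np.cov(G.T)); yaw=np.arctan2(v[1,1],v[0,1])
    if n=='fl': parts+=[]
    res=fit(mt,M,parts,[X[0],X[1],yaw]); p=res[0]
    print(n,'top',np.round(p,1),round(res[1]),res[2])
    uvs=proj(ms,[[p[0],p[1],5 if zz==10 else 20]])[0]
    if n in('fl','br'):
        c=np.cos(np.radians(p[2]));s_=np.sin(np.radians(p[2])); uvs=proj(ms,[[p[0]+45*c,p[1]+45*s_,20]])[0]
    M2=comp(NS,uvs)
    if M2.sum()<20000:
        q=fit(ms,M2,parts,[p[0],p[1],np.radians(p[2])]); print('   scene',np.round(q[0],1),round(q[1]),q[2])
    else: print('bad scene mask',uvs,M2.sum())
E
python3 m0.py
```

```text
tf top [ 445.1 -112.8  168. ] 66 1938.0
   scene [ 445.1 -114.9  168. ] 49 1867.0
tb top [474.5 354.9 167.3] 47 1388.0
   scene [474.4 351.9 167. ] 52 2816.0
tw top [674.3   5.6 129.5] 33 660.0
   scene [674.1   3.5 129.4] 32 1056.0
th top [ 656.1 -182.4  118.9] 35 675.0
   scene [ 655.  -184.4  119.2] 28 789.0
tr top [655.8 185.8  49.5] 17 341.0
   scene [655.  183.3  29.4] 32 694.0
fl top [445.3 111.4 164.9] 50 1273.0
   scene [445.5 108.6 165.3] 250 2056.0
br top [ 502.9 -362.4  176.4] 50 886.0
   scene [ 502.1 -364.2  176.5] 112 852.0
```

```bash
python3 - <<'E'
import cv2,numpy as np
a=cv2.imread('pics/top0.png');b=cv2.imread('pics/scene0.png')
f=lambda i,x,y,w,h:cv2.resize(i[y:y+h,x:x+w],(390,290),interpolation=cv2.INTER_NEAREST)
o=np.vstack([np.hstack([f(a,250,200,78,58),f(a,410,180,78,58)]),np.hstack([f(b,345,195,94,70),f(b,215,110,78,58)])])
cv2.imwrite('pics/z1.png',o)
E
```

```text
(no output)
```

View pics/z1.png

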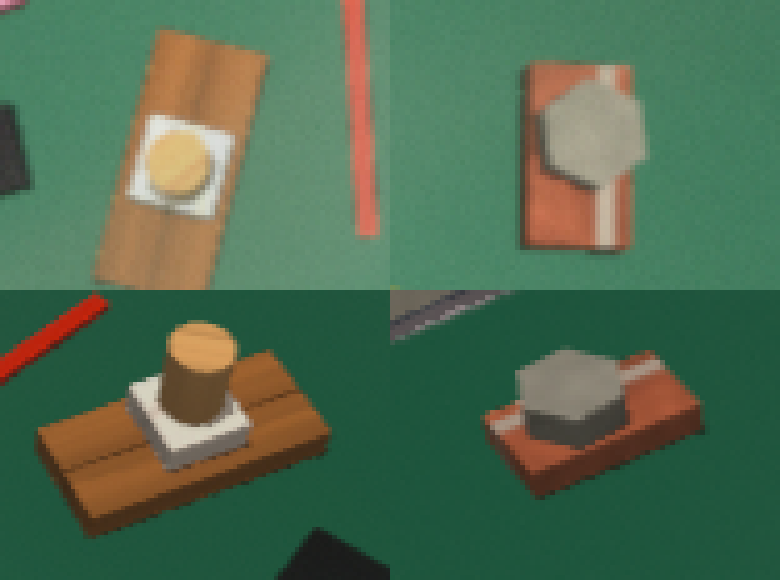

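```bash
cat > m1.py <<'E'
from station import r, vision
from h import *
im=cv2.imread('pics/top0.png'); sc=cv2.imread('pics/scene0.png')
mt,ms=vision.camera_model('top'),vision.camera_model('scene')
def go(name,im,m,c,parts,rng,p0,extra=None):
    hsv=cv2.cvtColor(im,cv2.COLOR_BGR2HSV); M=cv2.inRange(hsv,*rng)>0
    if extra is not None: M|=extra
    M=comp(M,c); 
    if M.sum()>5000: print('bad',name,hsv[c[1],c[0]]);return None,M
    q=fit(m,M,parts,p0); print(name,np.round(q[0],1),round(q[1]),q[2]); return q[0],M
for n,i,pts in (('top',im,[(286,232),(278,241),(450,208),(290,210)]),('sc',sc,[(393,208),(393,224),(382,226),(250,130),(252,137)])):
    h=cv2.cvtColor(i,cv2.COLOR_BGR2HSV); print(n,[h[y,x].tolist() for x,y in pts])
go('hand top disc',im,mt,(286,232),[(circ(36),85,85)],((14,60,185),(30,255,255)),[460,110,0])
go('hand sc disc',sc,ms,(393,208),[(circ(36),85,85)],((8,60,170),(30,255,255)),[460,110,0])
q,M=go('work top',im,mt,(278,241),[(rect(50,50),20,40),(circ(36),40,85)],((0,0,195),(179,255,255)),[455,110,.3])
go('hex top',im,mt,(450,208),[(hexa(56),20,40)],((0,0,60),(179,50,172)),[510,-370,.3])
go('hex sc',sc,ms,(250,130),[(hexa(56),20,40)],((0,0,40),(179,70,180)),[510,-370,.3])
go('work sc',sc,ms,(382,226),[(rect(50,50),20,40)],((0,0,120),(179,50,255)),[455,110,.3])
E
python3 m1.py
```

```text
top [[22, 106, 218], [16, 113, 158], [25, 37, 171], [14, 150, 168]]
sc [[16, 143, 217], [16, 138, 96], [20, 31, 207], [21, 38, 141], [23, 34, 67]]
hand top disc [442.1 107.5 -11.1] 17 122.0
hand sc disc [442.9 105.6  40.2] 24 144.0
bad work top [ 16 113 158]
hex top [ 513.  -366.9   32.5] 40 332.0
hex sc [ 512.2 -367.7   33.6] 53 361.0
work sc [438.7 102.   62.4] 364 190.0
```

```bash
cat >> m1.py <<'E'
print('----')
h=cv2.cvtColor(im,cv2.COLOR_BGR2HSV); print(h[225,281],h[240,278])
q,M=go('work top',im,mt,(281,226),[(rect(50,50),20,40),(circ(36),40,85)],((0,0,0),(179,50,255)),[445,107,1.35],cv2.inRange(h,(18,60,190),(30,255,255))>0)
c=ground(mt,[(280,223),(297,227.4),(292.6,243.4),(275.4,239)],40); print(c.round(1),c.mean(0), np.degrees(np.arctan2(c[1,1]-c[0,1],c[1,0]-c[0,0])))
E
python3 m1.py | sed -n '/----/,$p'
```

```text
----
[ 43   8 228] [ 23  40 153]
work top [443.5 109.5  74.6] 48 287.0
[[471.9 125.4  40. ]
 [458.5  76.8  40. ]
 [413.1  89.7  40. ]
 [426.4 138.6  40. ]] [442.47191032 107.61203534  40.        ] -105.4717300130819
```

```bash
cat > pl.py <<'E'
import sys,numpy as np
a=[float(v) for v in sys.argv[1:]]
# from x y z yaw, then targets
c=a[:4]; p=np.radians(c[3])
for i in range(4,len(a),4):
    t=a[i:i+4]; d=np.subtract(t,c); rz=-((d[3]+180)%360-180)
    print('shift m',np.round([(d[0]*np.cos(p)+d[1]*np.sin(p))/1e3,(d[0]*np.sin(p)-d[1]*np.cos(p))/1e3,-d[2]/1e3],4),'rz',round(float(np.radians(rz)),4),'dist',round(float(np.linalg.norm(d[:3]))))
E
python3 pl.py 150.671 -580.778 232.635 -75.458 400 -240 240 -90 442.5 106.5 200 -105
```

```text
shift m [-0.2673 -0.3269 -0.0074] rz 0.2538 dist 422
shift m [-0.592  -0.455   0.0326] rz 0.5156 dist 747
```

>>> jog_arm(
  plan=[
    [[-0.01, -0.012, 0], [0, 0, 0.01], 0],
    [[-0.03, -0.037, 0], [0, 0, 0.03], 0],
    [[-0.054, -0.066, -0.002], [0, 0, 0.06], 0],
    [[-0.078, -0.095, -0.003], [0, 0, 0.08], 0],
    [[-0.103, -0.126, -0.004], [0, 0, 0.1], 0],
    [[-0.128, -0.157, -0.005], [0, 0, 0.12], 0],
    [[-0.153, -0.187, -0.006], [0, 0, 0.15], 0],
    [[-0.178, -0.218, -0.007], [0, 0, 0.17], 0],
    [[-0.203, -0.248, -0.007], [0, 0, 0.19], 0],
    [[-0.228, -0.279, -0.007], [0, 0, 0.22], 0],
    [[-0.253, -0.304, -0.002], [0, 0, 0.24], 0],
    [[-0.28, -0.325, 0.0], [0, 0, 0.25], 0],
  ],
  newtons=15,
)

```text
time: 1.15
eef_pos: [395.8, -226.3, 232.2]
orientation: [-180.0, 0.0, -89.8]
ft_force: [0.7, -0.3, -0.3]
gripper_width: 92.9
```

```bash
cat > st.py <<'E'
from station import r
import numpy as np
s=r.state(); print(round(s['time'],2),s['eef_pos'].round(1),s['orientation'].round(2),'F',s['ft_force'].round(1),'w',round(s['gripper_width'],1),'j',s['joint_positions'].round(0))
E
python3 st.py
```

```text
1.15 [ 395.8 -226.3  232.2] [-1.7999e+02  1.0000e-02 -8.9820e+01] F [ 0.7 -0.3 -0.3] w 92.9 j [-36. -15. 107.   0.  88.  54.]
```

```bash
python3 pl.py 395 -228.1 232.6 -89.78 420 100 232.6 -105
```

```text
shift m [-0.328  -0.0263 -0.    ] rz 0.2656 dist 329
```

>>> jog_arm(
  plan=[
    [[-0.01, -0.001, 0], [0, 0, 0.01], 0],
    [[-0.03, -0.002, 0], [0, 0, 0.03], 0],
    [[-0.06, -0.005, 0], [0, 0, 0.05], 0],
    [[-0.095, -0.008, 0], [0, 0, 0.08], 0],
    [[-0.13, -0.011, 0], [0, 0, 0.11], 0],
    [[-0.17, -0.014, 0], [0, 0, 0.14], 0],
    [[-0.21, -0.017, 0], [0, 0, 0.17], 0],
    [[-0.25, -0.02, 0], [0, 0, 0.2], 0],
    [[-0.285, -0.023, 0], [0, 0, 0.23], 0],
    [[-0.31, -0.025, 0], [0, 0, 0.25], 0],
    [[-0.323, -0.026, 0], [0, 0, 0.26], 0],
    [[-0.328, -0.026, 0], [0, 0, 0.266], 0],
  ],
)

```text
time: 2.15
eef_pos: [419.4, 102.0, 232.4]
orientation: [180.0, 0.0, -104.9]
ft_force: [0.8, -0.6, 0.4]
gripper_width: 93.2
```

```bash
cat > w.py <<'E'
import sys,cv2
from station import r,vision
import pickle
vision.snapshot("wrist")
m=vision.camera_model("wrist"); im=vision.snapshot("wrist"); cv2.imwrite(f"pics/{sys.argv[1]}.png",im[:,:,::-1]); pickle.dump(m,open(f"pics/{sys.argv[1]}.pkl","wb"))
print('cam',(-m["R"].T@m["t"]).round(1)); import st
E
python3 w.py w1
```

```text
cam [498.7  80.3 385.1]
2.25 [419.5 100.4 232.4] [ 1.7997e+02 -2.0000e-02 -1.0492e+02] F [-0.7  0.2 -0.2] w 92.7 j [  7. -20. 110.  -0.  89. 112.]
```

View pics/w1.png

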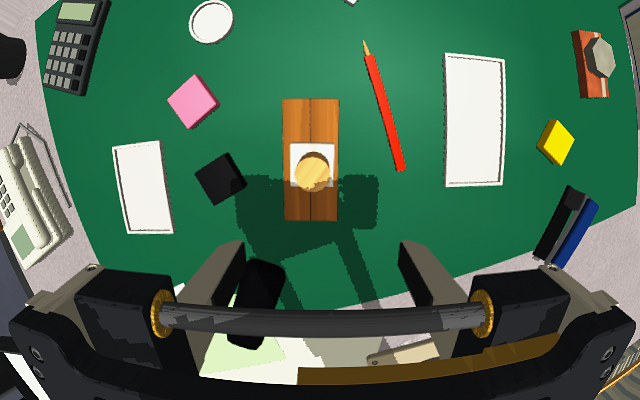

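The wrist picture shows the flooring pile straight ahead at (310,160), with the handrail top at (312,172). All the trays are visible except worktop and hex. I'll refit with this view.

```bash
cat > m2.py <<'E'
import pickle
from h import *
im=cv2.imread('pics/w1.png'); m=pickle.load(open('pics/w1.pkl','rb')); N=nongreen(im[:,:,::-1])
h=cv2.cvtColor(im,cv2.COLOR_BGR2HSV)
def go(n,M,parts,p):
    p=[p[0],p[1],np.radians(p[2])]
    if M.sum()>20000: print(n,'bad');return
    q=fit(m,M,parts,p,True); print(n,np.round(q[0],1),round(q[1]),q[2])
go('fl',comp(N,(310,110)),[(rect(150,66),0,20)],[445,110,165])
go('br',comp(N,(585,80)),[(rect(108,60),0,20),],[502,-363,176])
go('tf',comp(N,(475,120)),[(rect(174,90),0,10)],[445,-114,168])
go('tb',comp(N,(145,190)),[(rect(132,84),0,10)],[474,353,167])
go('tr',comp(N,(210,22)),[(circ(60),0,10)],[655,184,0])
for v in ((312,172),(295,150),(330,182),(305,200),(306,158)): print(v,h[v[1],v[0]])
Mh=comp(cv2.inRange(h,(15,70,190),(30,255,255))>0,(312,175)); go('hand disc',Mh,[(circ(36),85,85)],[442,107,0])
W=(h[...,1]<45)&(h[...,2]>110)
W=comp(W,(295,150)); 
Mx=cv2.morphologyEx((W|Mh).astype(np.uint8),cv2.MORPH_CLOSE,np.ones((5,5)))>0
go('work',Mx,[(rect(50,50),20,40),(circ(36),40,85)],[443,107,75])
q=ground(m,np.argwhere(W)[:,::-1],40,True); print(q[:,:2].min(0),q[:,:2].max(0))
E
python3 m2.py
```

```text
fl [446.2 108.9 164.8] 81 6777.0
br [ 502.7 -367.7  175.3] 294 2208.0
tf [ 445.1 -116.8  168.3] 217 7939.0
tb [474.4 353.5 167.1] 115 4555.0
tr [655.7 183.7 -16.1] 59 1570.0
(312, 172) [ 24 131 246]
(295, 150) [ 48   5 248]
(330, 182) [ 22  41 179]
(305, 200) [ 14 199 110]
(306, 158) [ 17 157 229]
hand disc [442.5 105.5  11.1] 192 837.0
work [444. 107.  75.] 298 1773.0
[414.61428018  77.67302313] [474.40842435 135.52167463]
```

```bash
python3 pl.py 420 100 232.6 -105 442.5 105.8 160 -105  442.5 105.8 67 -105
```

```text
shift m [-0.0114 -0.0202  0.0726] rz -0.0 dist 76
shift m [-0.0114 -0.0202  0.1656] rz -0.0 dist 167
```

>>> jog_arm(
  plan=[
    [[-0.003, -0.005, 0.008], [0, 0, 0], 0],
    [[-0.008, -0.014, 0.03], [0, 0, 0], 0],
    [[-0.0115, -0.02, 0.055], [0, 0, 0], 0],
    [[-0.0115, -0.02, 0.08], [0, 0, 0], 0],
    [[-0.0115, -0.02, 0.105], [0, 0, 0], 0],
    [[-0.0115, -0.02, 0.125], [0, 0, 0], 0],
    [[-0.0115, -0.02, 0.145], [0, 0, 0], 0],
    [[-0.0115, -0.02, 0.158], [0, 0, 0], 0],
    [[-0.0115, -0.02, 0.164], [0, 0, 0], 0],
    [[-0.0115, -0.02, 0.1655], [0, 0, 0], 0],
    [[-0.0115, -0.02, 0.1655], [0, 0, 0], 0.2],
    [[-0.0115, -0.02, 0.1655], [0, 0, 0], 0.4],
  ],
  newtons=10,
)

```text
time: 3.25
eef_pos: [442.9, 105.5, 68.0]
orientation: [-179.9, 0.0, -105.1]
ft_force: [0.1, 0.3, 0.7]
gripper_width: 83.7
```

>>> jog_arm(
  plan=[
    [[0, 0, 0], [0, 0, 0], 0.55],
    [[0, 0, 0], [0, 0, 0], 0.6],
    [[0, 0, 0], [0, 0, 0], 0.65],
    [[0, 0, 0], [0, 0, 0], 0.8],
    [[0, 0, 0], [0, 0, 0], 1],
    [[0, 0, 0], [0, 0, 0], 1],
    [[0, 0, 0], [0, 0, 0], 1],
  ],
)

```text
time: 3.83
eef_pos: [442.0, 105.9, 67.2]
orientation: [-180.0, 0.0, -105.0]
ft_force: [-1.0, 0.6, -0.4]
gripper_width: 37.6
```

```bash
python3 w.py w2; python3 pl.py 442.5 105.8 67 -105 442.5 105.8 150 -105 655.5 184.2 100 -105 655.5 184.2 31.5 -105
```

```text
cam [521.2  84.5 220. ]
3.93 [442.  105.9  67.2] [ 180.      0.   -105.02] F [-0.   0.3  0.8] w 35.9 j [  7.  -7. 118.   0.  69. 112.]
shift m [-0.     0.    -0.083] rz -0.0 dist 83
shift m [-0.1309 -0.1855 -0.033 ] rz -0.0 dist 229
shift m [-0.1309 -0.1855  0.0355] rz -0.0 dist 230
```

View pics/w2.png

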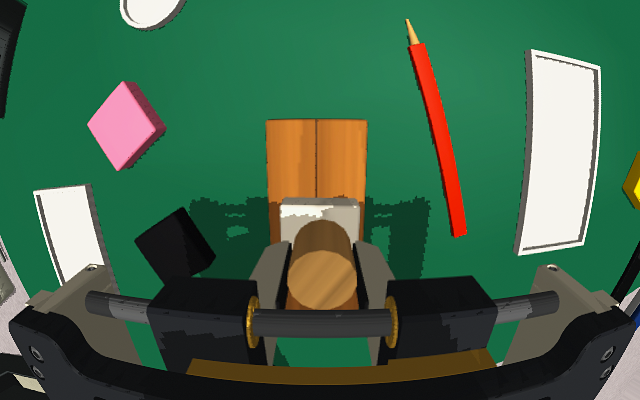

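The handrail is between the pads at (322,270), and the width reads 35.9. Lifting it now.

>>> jog_arm(
  plan=[
    [[0, 0, -0.003], [0, 0, 0], 1],
    [[0, 0, -0.011], [0, 0, 0], 1],
    [[0, 0, -0.023], [0, 0, 0], 1],
    [[0, 0, -0.036], [0, 0, 0], 1],
    [[-0.003, -0.004, -0.049], [0, 0, 0], 1],
    [[-0.01, -0.014, -0.061], [0, 0, 0], 1],
    [[-0.021, -0.03, -0.07], [0, 0, 0], 1],
    [[-0.034, -0.048, -0.074], [0, 0, 0], 1],
    [[-0.047, -0.066, -0.075], [0, 0, 0], 1],
    [[-0.06, -0.085, -0.073], [0, 0, 0], 1],
    [[-0.073, -0.104, -0.069], [0, 0, 0], 1],
    [[-0.086, -0.122, -0.062], [0, 0, 0], 1],
  ],
)

```text
time: 4.93
eef_pos: [584.0, 157.8, 130.6]
orientation: [-179.9, 0.1, -105.0]
ft_force: [-0.6, -0.8, -0.3]
gripper_width: 35.8
```

>>> jog_arm(
  plan=[
    [[-0.012, -0.017, 0.007], [0, 0, 0], 1],
    [[-0.023, -0.033, 0.014], [0, 0, 0], 1],
    [[-0.033, -0.047, 0.022], [0, 0, 0], 1],
    [[-0.04, -0.057, 0.031], [0, 0, 0], 1],
    [[-0.044, -0.062, 0.041], [0, 0, 0], 1],
    [[-0.045, -0.0635, 0.052], [0, 0, 0], 1],
    [[-0.045, -0.0635, 0.064], [0, 0, 0], 1],
    [[-0.045, -0.0635, 0.074], [0, 0, 0], 1],
    [[-0.045, -0.0635, 0.082], [0, 0, 0], 1],
    [[-0.045, -0.0635, 0.086], [0, 0, 0], 1],
    [[-0.045, -0.0635, 0.088], [0, 0, 0], 1],
    [[-0.045, -0.0635, 0.088], [0, 0, 0], 1],
  ],
)

```text
time: 5.93
eef_pos: [654.8, 184.2, 40.8]
orientation: [180.0, -0.0, -105.0]
ft_force: [-0.3, 0.4, 0.1]
gripper_width: 35.6
```

```bash
python3 w.py w3
```

```text
cam [734.4 162.9 194.3]
6.03 [655.5 184.4  41.9] [-1.7995e+02  3.0000e-02 -1.0503e+02] F [ 0.6  0.7 -0.1] w 35.8 j [ 11.  28.  81.   0.  71. 116.]
```

View pics/w3.png

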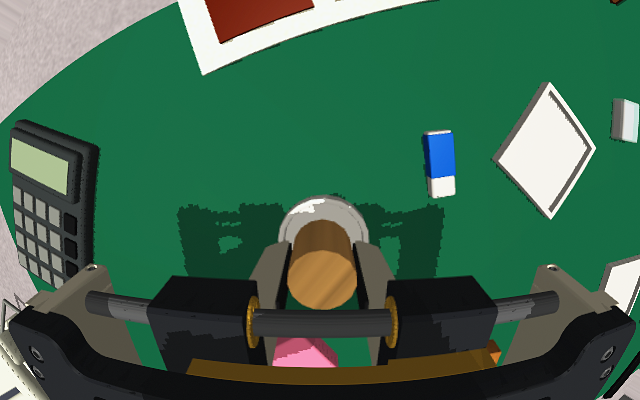

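>>> jog_arm(
  plan=[
    [[0, 0, 0.003], [0, 0, 0], 1],
    [[0, 0, 0.006], [0, 0, 0], 1],
    [[0, 0, 0.008], [0, 0, 0], 1],
    [[0, 0, 0.0093], [0, 0, 0], 1],
    [[0, 0, 0.0098], [0, 0, 0], 1],
    [[0, 0, 0.0098], [0, 0, 0], 1],
    [[0, 0, 0.0098], [0, 0, 0], 0.58],
    [[0, 0, 0.0098], [0, 0, 0], 0.54],
    [[0, 0, 0.0098], [0, 0, 0], 0.5],
    [[0, 0, 0.0098], [0, 0, 0], 0.4],
    [[0, 0, 0.0098], [0, 0, 0], 0.4],
    [[0, 0, 0.0098], [0, 0, 0], 0.4],
  ],
)

```text
time: 7.03
eef_pos: [655.1, 184.3, 31.3]
orientation: [180.0, 0.0, -105.0]
ft_force: [-0.3, 0.1, 1.1]
gripper_width: 55.0
```

```bash
python3 pl.py 655.5 184.3 31.2 -105  655.5 184.3 130 -105 443.5 107 130 -105 443.5 107 42.5 -105
```

```text
shift m [-0.      0.     -0.0988] rz -0.0 dist 99
shift m [ 0.1295  0.1848 -0.0988] rz -0.0 dist 246
shift m [ 0.1295  0.1848 -0.0113] rz -0.0 dist 226
```

Next I rise and go back over the worktop at TCP z 130.

>>> jog_arm(
  plan=[
    [[0, 0, -0.006], [0, 0, 0], 0.4],
    [[0, 0, -0.02], [0, 0, 0], 0.4],
    [[0, 0, -0.045], [0, 0, 0], 0.3],
    [[0, 0, -0.07], [0, 0, 0], 0.2],
    [[0.006, 0.009, -0.09], [0, 0, 0], 0],
    [[0.02, 0.028, -0.099], [0, 0, 0], 0],
    [[0.04, 0.057, -0.099], [0, 0, 0], 0],
    [[0.06, 0.086, -0.099], [0, 0, 0], 0],
    [[0.08, 0.114, -0.099], [0, 0, 0], 0],
    [[0.1, 0.143, -0.099], [0, 0, 0], 0],
    [[0.118, 0.168, -0.099], [0, 0, 0], 0],
    [[0.1295, 0.185, -0.099], [0, 0, 0], 0],
  ],
)

```text
time: 8.03
eef_pos: [440.9, 106.5, 131.3]
orientation: [-180.0, 0.0, -105.0]
ft_force: [1.8, -0.3, -0.4]
gripper_width: 93.2
```

```bash
python3 w.py w4; python3 - <<'E'
from station import vision
import cv2
cv2.imwrite('pics/top4.png',vision.snapshot('top')[:,:,::-1])
E
```

```text
cam [518.1  84.7 283.4]
8.13 [440.9 106.5 131.3] [-179.97    0.   -105.04] F [0.5 0.2 0.7] w 92.7 j [  7. -12. 115.  -0.  77. 112.]
```

View pics/w4.png

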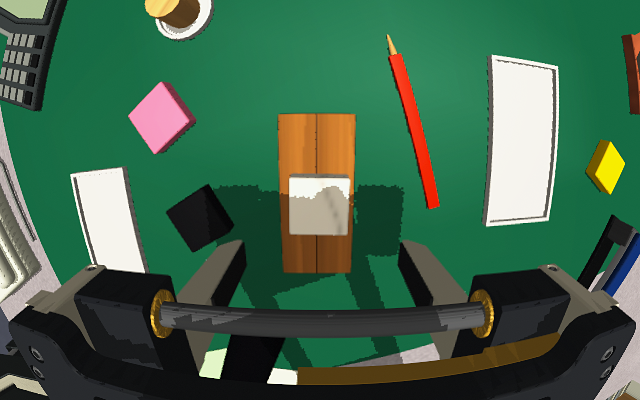

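View pics/top4.png

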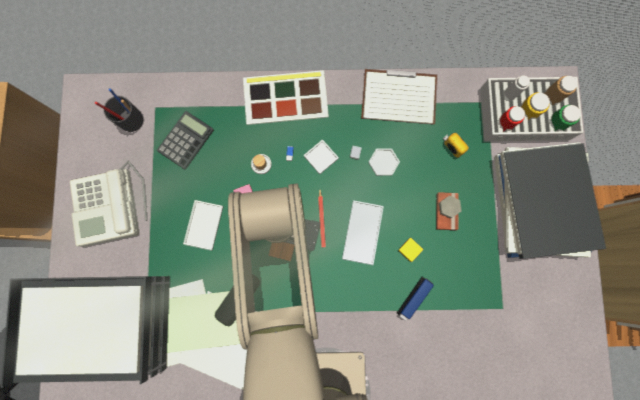

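The handrail stands in the round tray, at wrist (180,15) and top (261,162). The worktop at (320,205) is now unobstructed, so I'll refit it.

```bash
cat > m3.py <<'E'
import pickle
from h import *
im=cv2.imread('pics/w4.png'); m=pickle.load(open('pics/w4.pkl','rb')); N=nongreen(im[:,:,::-1])
h=cv2.cvtColor(im,cv2.COLOR_BGR2HSV)
def go(n,M,parts,p):
    p=[p[0],p[1],np.radians(p[2])]; q=fit(m,M,parts,p,True); print(n,np.round(q[0],1),round(q[1]),q[2])
go('fl',comp(N,(310,130)),[(rect(150,66),0,20)],[446,109,165])
W=comp((h[...,1]<60)&(h[...,2]>80),(310,185)); go('work',W,[(rect(50,50),20,40)],[443,107,75])
E
python3 m3.py; python3 pl.py 443.5 107 130.2 -105 443.5 107 42.7 -105
```

```text
fl [446.3 108.7 164.8] 118 11842.0
work [443.2 107.3  74.9] 241 3548.0
shift m [-0.      0.      0.0875] rz -0.0 dist 87
```

>>> jog_arm(
  plan=[
    [[0, 0, 0.008], [0, 0, 0], 0],
    [[0, 0, 0.025], [0, 0, 0], 0],
    [[0, 0, 0.045], [0, 0, 0], 0],
    [[0, 0, 0.063], [0, 0, 0], 0.2],
    [[0, 0, 0.077], [0, 0, 0], 0.3],
    [[0, 0, 0.085], [0, 0, 0], 0.35],
    [[0, 0, 0.0877], [0, 0, 0], 0.35],
    [[0, 0, 0.0877], [0, 0, 0], 0.4],
    [[0, 0, 0.0877], [0, 0, 0], 0.44],
    [[0, 0, 0.0877], [0, 0, 0], 0.48],
    [[0, 0, 0.0877], [0, 0, 0], 0.6],
    [[0, 0, 0.0877], [0, 0, 0], 0.8],
  ],
  newtons=20,
)

```text
time: 9.18
eef_pos: [443.9, 107.4, 43.7]
orientation: [-179.9, 0.1, -105.0]
ft_force: [0.6, -0.5, 2.8]
gripper_width: 49.6
```

>>> jog_arm(
  plan=[
    [[0, 0, 0], [0, 0, 0], 1],
    [[0, 0, 0], [0, 0, 0], 1],
    [[0, 0, -0.003], [0, 0, 0], 1],
    [[0, 0, -0.01], [0, 0, 0], 1],
    [[0, 0, -0.02], [0, 0, 0], 1],
    [[0, 0, -0.032], [0, 0, 0], 1],
    [[0, 0, -0.045], [0, 0, 0], 1],
    [[0, 0, -0.056], [0, 0, 0], 1],
    [[0, 0, -0.063], [0, 0, 0], 1],
    [[0, 0, -0.067], [0, 0, 0], 1],
    [[0, 0, -0.0677], [0, 0, 0], 1],
  ],
)

```text
time: 10.1
eef_pos: [443.4, 107.3, 111.4]
orientation: [-179.9, 0.0, -105.0]
ft_force: [-0.1, 0.4, -0.9]
gripper_width: 50.2
```

```bash
python3 w.py w5;python3 pl.py 443.5 107 110.2 -105 674.2 4.5 110 -50.5
```

```text
cam [522.2  85.8 263.6]
10.2 [442.7 107.2 110.2] [ 179.99   -0.   -105.02] F [ 0.2  0.1 -1.4] w 49.9 j [  7. -10. 116.  -0.  74. 112.]
shift m [ 3.930e-02 -2.494e-01  2.000e-04] rz -0.9512 dist 252
```

View pics/w5.png

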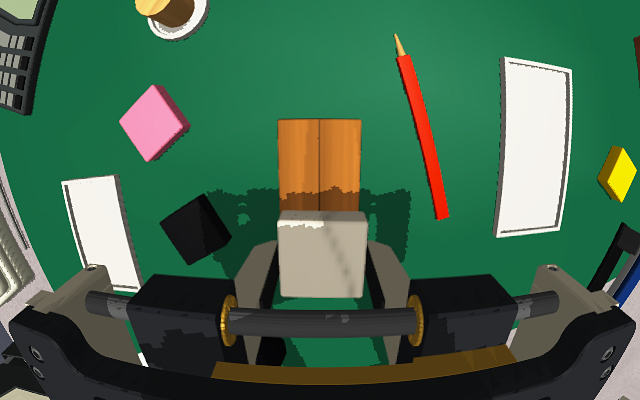

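The worktop is held level at (322,255). Carrying it to the square tray.

>>> jog_arm(
  plan=[
    [[0.001, -0.006, 0], [0, 0, -0.02], 1],
    [[0.003, -0.02, 0], [0, 0, -0.08], 1],
    [[0.007, -0.044, 0], [0, 0, -0.17], 1],
    [[0.011, -0.07, 0], [0, 0, -0.27], 1],
    [[0.015, -0.098, 0], [0, 0, -0.37], 1],
    [[0.02, -0.126, 0], [0, 0, -0.48], 1],
    [[0.024, -0.154, 0], [0, 0, -0.59], 1],
    [[0.029, -0.182, 0], [0, 0, -0.69], 1],
    [[0.033, -0.208, 0], [0, 0, -0.79], 1],
    [[0.036, -0.23, 0], [0, 0, -0.88], 1],
    [[0.0385, -0.244, 0], [0, 0, -0.93], 1],
    [[0.0395, -0.2495, 0], [0, 0, -0.951], 1],
  ],
)

```text
time: 11.2
eef_pos: [674.4, 3.2, 108.7]
orientation: [179.9, 0.0, -50.4]
ft_force: [0.6, 0.1, -2.0]
gripper_width: 49.6
```

>>> jog_arm(
  plan=[
    [[0, 0, 0.005], [0, 0, 0], 1],
    [[0, 0, 0.018], [0, 0, 0], 1],
    [[0, 0, 0.034], [0, 0, 0], 1],
    [[0, 0, 0.05], [0, 0, 0], 1],
    [[0, 0, 0.062], [0, 0, 0], 1],
    [[0, 0, 0.068], [0, 0, 0], 1],
    [[0, 0, 0.07], [0, 0, 0], 1],
  ],
)

```text
time: 11.78
eef_pos: [671.6, 4.9, 37.9]
orientation: [179.8, 0.1, -50.5]
ft_force: [-0.2, 0.5, -1.1]
gripper_width: 49.7
```

```bash
python3 w.py w6
```

```text
cam [736.   57.  191.5]
11.88 [673.1   4.6  40. ] [ 1.7997e+02  3.0000e-02 -5.0540e+01] F [ 0.3  0.  -0.4] w 49.9 j [-4. 27. 82.  0. 71. 47.]
```

View pics/w6.png

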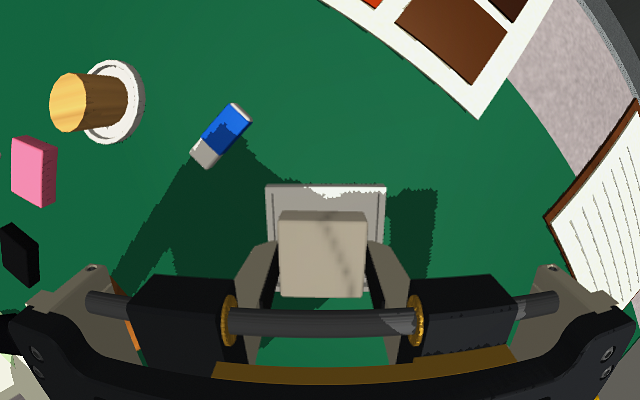

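```bash
python3 - <<'E'
import pickle
from h import *
m=pickle.load(open('pics/w6.pkl','rb'))
g=ground(m,[(265.5,185.5),(386,186)],10,True)[:,:2]
p=np.radians(-50.5); X=np.array([np.cos(p),np.sin(p)]);Y=np.array([np.sin(p),-np.cos(p)])
for c in ((674.2,4.5),):
    d=g-np.array(c); print('tool x',(d@X).round(1),'tool y',(d@Y).round(1),'len',np.linalg.norm(g[0]-g[1]))
b=ground(m,[(279,211),(367,211),(363,297),(281,297)],41,True)[:,:2]-np.array([674.2,4.5]); print((b@X).round(1),(b@Y).round(1))
E
```

```text
tool x [-35.7  37.9] tool y [-37.1 -36.9] len 73.54173840429726
[-23.4  21.9  22.7 -25.1] [-31.1 -31.1  21.8  21.9]
```

>>> jog_arm(
  plan=[
    [[0.001, 0, 0.003], [0, 0, 0], 1],
    [[0.0015, 0, 0.007], [0, 0, 0], 1],
    [[0.0015, 0, 0.0105], [0, 0, 0], 1],
    [[0.0015, 0, 0.0128], [0, 0, 0], 1],
    [[0.0015, 0, 0.0137], [0, 0, 0], 1],
    [[0.0015, 0, 0.0137], [0, 0, 0], 1],
    [[0.0015, 0, 0.0137], [0, 0, 0], 0.45],
    [[0.0015, 0, 0.0137], [0, 0, 0], 0.4],
    [[0.0015, 0, 0.0137], [0, 0, 0], 0.35],
    [[0.0015, 0, 0.0137], [0, 0, 0], 0.3],
    [[0.0015, 0, 0.0137], [0, 0, 0], 0.3],
    [[0.0015, 0, 0.0137], [0, 0, 0], 0.3],
  ],
)

```text
time: 12.88
eef_pos: [674.5, 3.2, 26.5]
orientation: [180.0, 0.0, -50.5]
ft_force: [0.5, 0.2, -0.2]
gripper_width: 65.1
```

```bash
python3 pl.py 675.1 3.3 26.5 -50.5 675 3.3 110 -50.5 446.2 109 110 -105 446.2 109 22.5 -105
```

```text
shift m [-0.0001  0.0001 -0.0835] rz -0.0 dist 84
shift m [-0.2272  0.1094 -0.0835] rz 0.9512 dist 266
shift m [-0.2272  0.1094  0.004 ] rz 0.9512 dist 252
```

>>> jog_arm(
  plan=[
    [[0, 0, -0.006], [0, 0, 0], 0.3],
    [[0, 0, -0.02], [0, 0, 0], 0.2],
    [[0, 0, -0.045], [0, 0, 0], 0.1],
    [[0, 0, -0.068], [0, 0, 0], 0],
    [[-0.007, 0.003, -0.08], [0, 0, 0.03], 0],
    [[-0.025, 0.012, -0.0835], [0, 0, 0.1], 0],
    [[-0.055, 0.026, -0.0835], [0, 0, 0.22], 0],
    [[-0.085, 0.041, -0.0835], [0, 0, 0.34], 0],
    [[-0.115, 0.055, -0.0835], [0, 0, 0.46], 0],
    [[-0.145, 0.07, -0.0835], [0, 0, 0.58], 0],
    [[-0.175, 0.084, -0.0835], [0, 0, 0.7], 0],
    [[-0.203, 0.098, -0.0835], [0, 0, 0.82], 0],
  ],
)

```text
time: 13.88
eef_pos: [468.9, 98.3, 111.5]
orientation: [-179.9, 0.0, -97.9]
ft_force: [0.6, -0.4, 0.4]
gripper_width: 92.8
```

```bash
python3 - <<'E'
import numpy as np
p=np.radians(-50.5);a,b=-203,98
print(675.1+a*np.cos(p)+b*np.sin(p),3.3+a*np.sin(p)-b*np.cos(p),-50.5-np.degrees(.82))
E
python3 pl.py 470.4 97.6 110 -97.48 446.2 109 110 -105 446.2 109 22.5 -105
```

```text
470.35691211161736 97.60412484048632 -97.4825392007275
shift m [-0.0082  0.0255 -0.    ] rz 0.1312 dist 27
shift m [-0.0082  0.0255  0.0875] rz 0.1312 dist 91
```

>>> jog_arm(
  plan=[
    [[-0.003, 0.01, 0], [0, 0, 0.05], 0],
    [[-0.008, 0.023, 0.006], [0, 0, 0.12], 0],
    [[-0.008, 0.0255, 0.022], [0, 0, 0.131], 0],
    [[-0.008, 0.0255, 0.042], [0, 0, 0.131], 0],
    [[-0.008, 0.0255, 0.062], [0, 0, 0.131], 0],
    [[-0.008, 0.0255, 0.078], [0, 0, 0.131], 0.05],
    [[-0.008, 0.0255, 0.086], [0, 0, 0.131], 0.1],
    [[-0.008, 0.0255, 0.0875], [0, 0, 0.131], 0.15],
    [[-0.008, 0.0255, 0.0875], [0, 0, 0.131], 0.2],
    [[-0.008, 0.0255, 0.0875], [0, 0, 0.131], 0.25],
    [[-0.008, 0.0255, 0.0875], [0, 0, 0.131], 0.32],
    [[-0.008, 0.0255, 0.0875], [0, 0, 0.131], 0.6],
  ],
  newtons=25,
)

```text
time: 14.88
eef_pos: [446.8, 109.0, 24.0]
orientation: [-179.9, 0.0, -105.0]
ft_force: [-1.0, -0.0, 4.3]
gripper_width: 65.6
```

>>> jog_arm(
  plan=[
    [[0, 0, 0], [0, 0, 0], 1],
    [[0, 0, 0], [0, 0, 0], 1],
    [[0, 0, -0.003], [0, 0, 0], 1],
    [[0, 0, -0.01], [0, 0, 0], 1],
    [[0, 0, -0.02], [0, 0, 0], 1],
    [[0, 0, -0.032], [0, 0, 0], 1],
    [[0, 0, -0.042], [0, 0, 0], 1],
    [[0, 0, -0.048], [0, 0, 0], 1],
    [[0, 0, -0.05], [0, 0, 0], 1],
  ],
)

```text
time: 15.63
eef_pos: [446.7, 109.1, 74.5]
orientation: [-179.9, 0.1, -105.0]
ft_force: [0.1, 0.5, -1.6]
gripper_width: 65.5
```

```bash
python3 w.py w7;python3 pl.py 446.2 109 72.5 -105 445.3 -115 72.5 -102 445.3 -115 36 -102
```

```text
cam [525.4  87.6 227.1]
15.73 [446.1 109.   73.3] [-1.7994e+02  3.0000e-02 -1.0502e+02] F [-0.5  0.8 -1.4] w 65.5 j [  7.  -7. 117.   0.  70. 112.]
shift m [ 0.2166 -0.0571 -0.    ] rz -0.0524 dist 224
shift m [ 0.2166 -0.0571  0.0365] rz -0.0524 dist 227
```

View pics/w7.png

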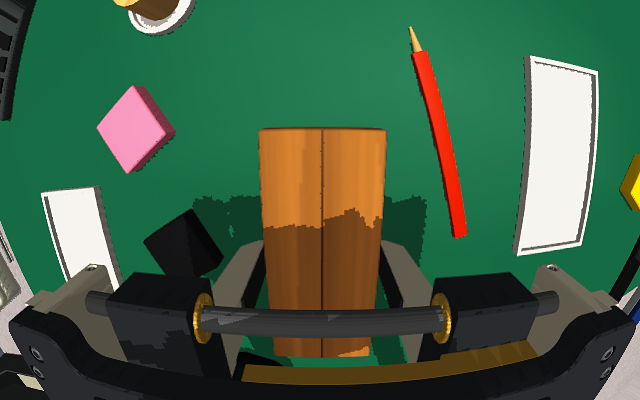

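The flooring is held level, with its line at column 322. Carrying it to the long tray.

>>> jog_arm(
  plan=[
    [[0.006, -0.002, 0], [0, 0, 0], 1],
    [[0.018, -0.005, 0], [0, 0, 0], 1],
    [[0.037, -0.01, 0], [0, 0, -0.01], 1],
    [[0.06, -0.016, 0], [0, 0, -0.015], 1],
    [[0.085, -0.022, 0], [0, 0, -0.02], 1],
    [[0.11, -0.029, 0], [0, 0, -0.026], 1],
    [[0.135, -0.036, 0], [0, 0, -0.032], 1],
    [[0.16, -0.042, 0], [0, 0, -0.04], 1],
    [[0.182, -0.048, 0.002], [0, 0, -0.045], 1],
    [[0.2, -0.053, 0.01], [0, 0, -0.05], 1],
    [[0.212, -0.056, 0.02], [0, 0, -0.052], 1],
    [[0.2165, -0.057, 0.03], [0, 0, -0.052], 1],
  ],
)

```text
time: 16.73
eef_pos: [444.1, -117.0, 41.8]
orientation: [180.0, -0.0, -102.1]
ft_force: [-0.2, 0.2, -0.6]
gripper_width: 65.7
```

>>> jog_arm(
  plan=[
    [[0, 0, 0.004], [0, 0, 0], 1],
    [[0, 0, 0.006], [0, 0, 0], 1],
    [[0, 0, 0.006], [0, 0, 0], 1],
  ],
)

```text
time: 16.98
eef_pos: [443.8, -114.0, 35.7]
orientation: [179.9, 0.0, -102.0]
ft_force: [0.1, 0.4, -1.5]
gripper_width: 65.8
```

```bash
python3 w.py w8
```

```text
cam [ 524.7 -131.4  189.1]
17.08 [ 444.7 -114.3   36.8] [ 1.8000e+02  1.0000e-02 -1.0199e+02] F [-0.9 -0.9 -1.2] w 65.6 j [-21.  -3. 118.   0.  65.  81.]
```

View pics/w8.png

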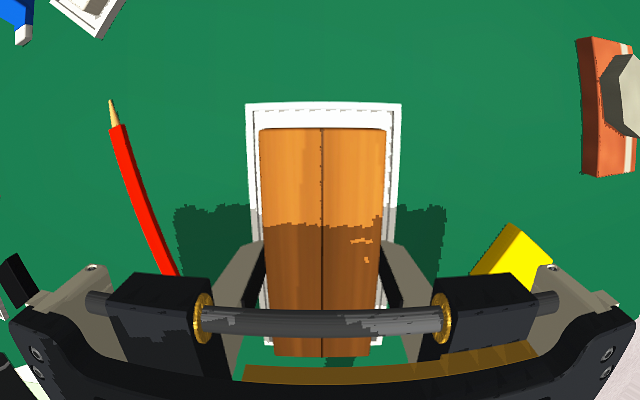

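```bash
cat > chk.py <<'E'
import pickle
from h import *
def chk(name,yaw,c,items):
    m=pickle.load(open(f'pics/{name}.pkl','rb')); p=np.radians(yaw); X=np.array([np.cos(p),np.sin(p)]);Y=np.array([np.sin(p),-np.cos(p)])
    for uv,z in items:
        d=ground(m,uv,z,True)[:,:2]-np.array(c); print('z',z,'x',(d@X).round(1),'y',(d@Y).round(1))
E
python3 -c "
from chk import *
chk('w8',-102,(445.3,-115),[([(246,105),(401,104.5)],10),([(260,129),(385.5,129),(273,356),(370,356)],38)])"
```

```text
z 10 x [-44.5  45.4] y [-86.2 -86.7]
z 38 x [-30.8  30.7 -33.2  31.9] y [-73.2 -73.3  72.   71.9]
```

>>> jog_arm(
  plan=[
    [[0.0005, 0.001, 0.003], [0, 0, 0], 1],
    [[0.0005, 0.001, 0.006], [0, 0, 0], 1],
    [[0.0005, 0.001, 0.0085], [0, 0, 0], 1],
    [[0.0005, 0.001, 0.0098], [0, 0, 0], 1],
    [[0.0005, 0.001, 0.01], [0, 0, 0], 1],
    [[0.0005, 0.001, 0.01], [0, 0, 0], 0.28],
    [[0.0005, 0.001, 0.01], [0, 0, 0], 0.24],
    [[0.0005, 0.001, 0.01], [0, 0, 0], 0.2],
    [[0.0005, 0.001, 0.01], [0, 0, 0], 0.12],
    [[0.0005, 0.001, 0.01], [0, 0, 0], 0.1],
    [[0.0005, 0.001, 0.01], [0, 0, 0], 0.1],
    [[0.0005, 0.001, 0.01], [0, 0, 0], 0.1],
  ],
)

```text
time: 18.08
eef_pos: [443.4, -115.3, 26.5]
orientation: [180.0, 0.0, -102.0]
ft_force: [0.2, -0.1, -0.4]
gripper_width: 83.6
```

```bash
python3 pl.py 445.3 -115 26.5 -102 445.3 -115 140 -102 512.6 -367.3 140 -87 512.6 -367.3 140 -147 512.6 -367.3 140 -27
```

```text
shift m [-0.      0.     -0.1135] rz -0.0 dist 114
shift m [ 0.2328 -0.1183 -0.1135] rz -0.2618 dist 285
shift m [ 0.2328 -0.1183 -0.1135] rz 0.7854 dist 285
shift m [ 0.2328 -0.1183 -0.1135] rz -1.309 dist 285
```

```bash
python3 -c "
from station import vision
from h import *
m=vision.camera_model('top')
for z in (0,60,100): print(z,ground(m,[(499,152),(511,258),(505,200)],z).round(0)[:,:2].tolist())
s=vision.camera_model('scene')
for z in (40,70,100): print(z,ground(s,[(179,121),(260,70)],z).round(0)[:,:2].tolist())
print(ground(s,[(180,132),(262,88)],0).round(0)[:,:2].tolist())
"
```

```text
0 [[680.0, -532.0], [363.0, -543.0], [534.0, -539.0]]
60 [[665.0, -509.0], [361.0, -519.0], [525.0, -515.0]]
100 [[655.0, -493.0], [360.0, -503.0], [519.0, -499.0]]
40 [[654.0, -516.0], [327.0, -601.0]]
70 [[666.0, -476.0], [353.0, -557.0]]
100 [[678.0, -435.0], [378.0, -513.0]]
[[659.0, -521.0], [348.0, -564.0]]
```

>>> jog_arm(
  plan=[
    [[0, 0, -0.006], [0, 0, 0], 0.1],
    [[0, 0, -0.02], [0, 0, 0], 0.1],
    [[0, 0, -0.045], [0, 0, 0], 0],
    [[0, 0, -0.072], [0, 0, 0], 0],
    [[0.008, -0.004, -0.095], [0, 0, -0.01], 0],
    [[0.025, -0.013, -0.11], [0, 0, -0.03], 0],
    [[0.05, -0.025, -0.1135], [0, 0, -0.06], 0],
    [[0.08, -0.04, -0.1135], [0, 0, -0.09], 0],
    [[0.11, -0.055, -0.1135], [0, 0, -0.12], 0],
    [[0.135, -0.068, -0.1135], [0, 0, -0.15], 0],
    [[0.158, -0.078, -0.1135], [0, 0, -0.18], 0],
    [[0.17, -0.085, -0.1135], [0, 0, -0.2], 0],
  ],
)

```text
time: 19.08
eef_pos: [491.2, -302.1, 140.6]
orientation: [-180.0, -0.1, -90.6]
ft_force: [0.2, 0.6, 0.2]
gripper_width: 93.1
```

```bash
python3 w.py w9
```

```text
cam [ 573.5 -303.9  293.6]
19.18 [ 491.3 -301.4  140.5] [-1.7998e+02 -4.0000e-02 -9.0690e+01] F [ 0.6  0.  -0. ] w 93.1 j [-37.   7.  95.  -0.  77.  54.]
```

View pics/w9.png

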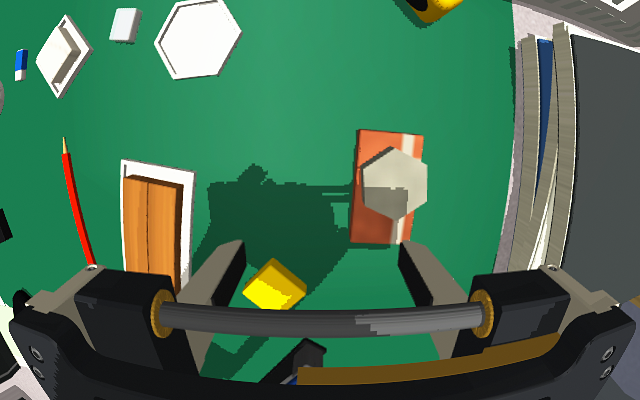

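Worktop and flooring sit inside their trays, at wrist (60,55) and (155,230). Hex tile and brick are at (395,185). I'll refit those two and the hex tray.

```bash
cat > m4.py <<'E'
import pickle
from h import *
im=cv2.imread('pics/w9.png'); m=pickle.load(open('pics/w9.pkl','rb')); N=nongreen(im[:,:,::-1])
h=cv2.cvtColor(im,cv2.COLOR_BGR2HSV)
def go(n,M,parts,p):
    p=[p[0],p[1],np.radians(p[2])]; q=fit(m,M,parts,p,True); print(n,np.round(q[0],1),round(q[1]),q[2])
for v in ((400,160),(390,205),(373,150),(405,145)): print(h[v[1],v[0]])
Hm=comp((h[...,1]<75)&(h[...,2]>60)&(h[...,2]<222),(400,180)); go('hex',Hm,[(hexa(56),20,40)],[512,-367,33])
cv2.imwrite('pics/hm.png',Hm*255)
go('th',comp(N,(200,40)),[(hexa(80),0,10)],[655,-183,59])
B=comp(N,(370,150))
hx=[512.5,-367.5,33]
Q=hexa(56)
c,s=np.cos(np.radians(33)),np.sin(np.radians(33))
go('br',B,[(rect(108,60),0,20)],[502.5,-364,176.5])
E
python3 m4.py
```

```text
[ 26  38 207]
[ 26  43 126]
[ 10 175 241]
[ 24  31 239]
hex [ 512.5 -367.6   34.6] 245 3738.0
th [ 655.9 -183.8   58.9] 62 5215.0
br [ 502.8 -364.3  176. ] 115602 122795.0[ WARN:0@1.067] global loadsave.cpp:1063 imwrite_ Unsupported depth image for selected encoder is fallbacked to CV_8U.
```

View pics/hm.png

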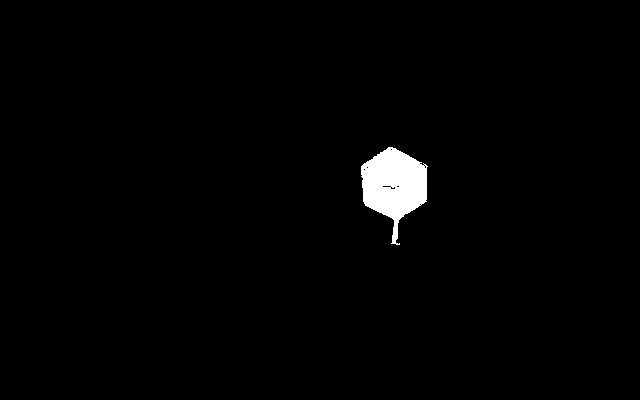

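```bash
cat > avg.py <<'E'
from station import r,vision
import numpy as np
a=[]
for i in range(6):
    vision.snapshot('wrist'); s=r.state(); a.append(np.r_[s['eef_pos'],s['orientation'][2]])
a=np.array(a); print(a.round(1)); print(a.mean(0).round(2),s['time'])
E
python3 avg.py
```

```text
[[ 491.  -299.9  140.2  -90.7]
 [ 490.9 -298.9  140.1  -90.7]
 [ 490.9 -298.4  140.1  -90.6]
 [ 491.  -298.2  140.1  -90.6]
 [ 491.  -298.1  140.2  -90.6]
 [ 491.1 -298.2  140.3  -90.5]]
[ 490.99 -298.6   140.16  -90.61] 19.4833
```

```bash
python3 pl.py 491 -298.3 140.1 -90.54 512.5 -367.6 140 -86.5  512.5 -367.6 42.5 -86.5
```

```text
shift m [ 0.0691 -0.0222  0.0001] rz -0.0705 dist 73
shift m [ 0.0691 -0.0222  0.0976] rz -0.0705 dist 122
```

>>> jog_arm(
  plan=[
    [[0.006, -0.002, 0], [0, 0, -0.01], 0],
    [[0.02, -0.006, 0.004], [0, 0, -0.03], 0],
    [[0.038, -0.012, 0.012], [0, 0, -0.05], 0],
    [[0.054, -0.017, 0.022], [0, 0, -0.06], 0],
    [[0.065, -0.021, 0.034], [0, 0, -0.07], 0],
    [[0.069, -0.022, 0.048], [0, 0, -0.07], 0],
    [[0.069, -0.022, 0.062], [0, 0, -0.07], 0],
    [[0.069, -0.022, 0.076], [0, 0, -0.07], 0],
    [[0.069, -0.022, 0.087], [0, 0, -0.07], 0.1],
    [[0.069, -0.022, 0.094], [0, 0, -0.07], 0.2],
    [[0.069, -0.022, 0.097], [0, 0, -0.07], 0.25],
    [[0.069, -0.022, 0.0976], [0, 0, -0.07], 0.3],
  ],
  newtons=20,
)

```text
time: 20.48
eef_pos: [512.1, -367.7, 41.7]
orientation: [179.9, 0.1, -86.5]
ft_force: [-0.4, 0.5, 0.2]
gripper_width: 71.2
```

```bash
python3 w.py w10
```

```text
cam [ 594.4 -363.3  195.3]
20.58 [ 512.8 -368.5   43.1] [-1.7997e+02 -3.0000e-02 -8.6560e+01] F [-0.2  0.6 -0.3] w 66.5 j [-40.  21.  90.   0.  69.  46.]
```

View pics/w10.png

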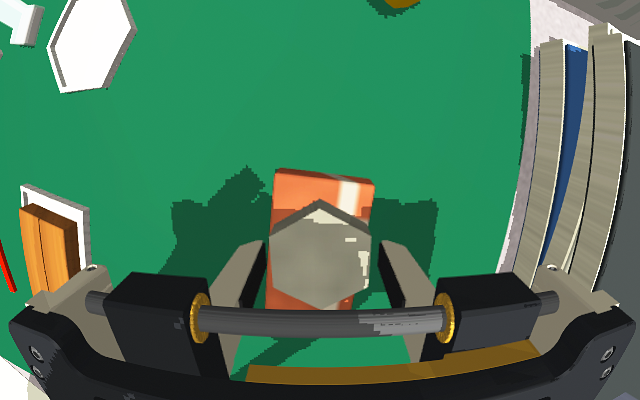

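The hex tile is centred between the fingers at (320,255) with its flats parallel to the pads. Closing and lifting.

>>> jog_arm(
  plan=[
    [[0, 0, 0], [0, 0, 0], 0.35],
    [[0, 0, 0], [0, 0, 0], 0.4],
    [[0, 0, 0], [0, 0, 0], 0.6],
    [[0, 0, 0], [0, 0, 0], 1],
    [[0, 0, 0], [0, 0, 0], 1],
    [[0, 0, -0.003], [0, 0, 0], 1],
    [[0, 0, -0.01], [0, 0, 0], 1],
    [[0, 0, -0.021], [0, 0, 0], 1],
    [[0, 0, -0.034], [0, 0, 0], 1],
    [[0, 0, -0.044], [0, 0, 0], 1],
    [[0, 0, -0.049], [0, 0, 0], 1],
    [[0, 0, -0.05], [0, 0, 0], 1],
  ],
)

```text
time: 21.58
eef_pos: [513.5, -369.4, 95.2]
orientation: [-179.8, -0.1, -86.6]
ft_force: [0.8, 0.4, -2.0]
gripper_width: 56.2
```

```bash
python3 avg.py | tail -1; python3 w.py w11
```

```text
[ 512.37 -368.4    92.49  -86.57] 21.8833
cam [ 594.1 -363.4  244.4]
21.98 [ 512.1 -368.2   91.8] [ 1.7995e+02  5.0000e-02 -8.6570e+01] F [ 0.9 -0.2 -1.3] w 55.7 j [-40.  18.  88.  -0.  74.  46.]
```

View pics/w11.png

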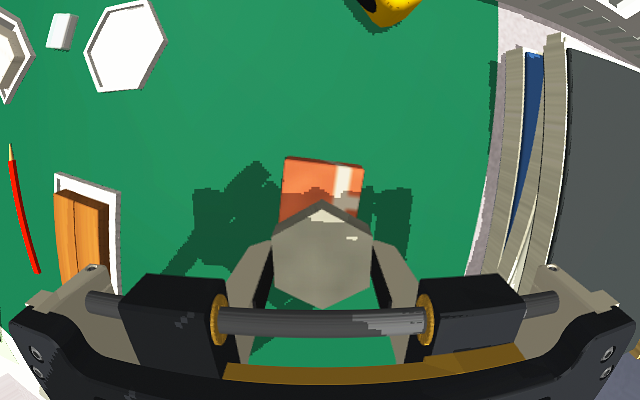

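```bash
python3 pl.py 512.3 -368.2 92.4 -86.55 655.6 -183.6 92.4 -61  655.6 -183.6 42 -61
```

```text
shift m [-0.1756 -0.1541 -0.    ] rz -0.4459 dist 234
shift m [-0.1756 -0.1541  0.0504] rz -0.4459 dist 239
```

>>> jog_arm(
  plan=[
    [[-0.004, -0.004, 0], [0, 0, -0.01], 1],
    [[-0.014, -0.012, 0], [0, 0, -0.03], 1],
    [[-0.03, -0.027, 0], [0, 0, -0.08], 1],
    [[-0.049, -0.043, 0], [0, 0, -0.12], 1],
    [[-0.069, -0.06, 0], [0, 0, -0.17], 1],
    [[-0.089, -0.078, 0], [0, 0, -0.22], 1],
    [[-0.109, -0.095, 0], [0, 0, -0.27], 1],
    [[-0.128, -0.112, 0], [0, 0, -0.32], 1],
    [[-0.146, -0.128, 0], [0, 0, -0.37], 1],
    [[-0.161, -0.142, 0], [0, 0, -0.41], 1],
    [[-0.172, -0.151, 0], [0, 0, -0.44], 1],
    [[-0.1755, -0.154, 0], [0, 0, -0.446], 1],
  ],
)

```text
time: 22.98
eef_pos: [657.0, -181.0, 92.4]
orientation: [-180.0, 0.0, -60.7]
ft_force: [0.1, -0.3, -1.2]
gripper_width: 55.8
```

>>> jog_arm(
  plan=[
    [[0, 0, 0.006], [0, 0, 0], 1],
    [[0, 0, 0.02], [0, 0, 0], 1],
    [[0, 0, 0.034], [0, 0, 0], 1],
    [[0, 0, 0.045], [0, 0, 0], 1],
    [[0, 0, 0.05], [0, 0, 0], 1],
    [[0, 0, 0.051], [0, 0, 0], 1],
    [[0, 0, 0.051], [0, 0, 0], 1],
    [[0, 0, 0.051], [0, 0, 0], 1],
  ],
)

```text
time: 23.65
eef_pos: [655.9, -184.5, 42.0]
orientation: [-180.0, -0.0, -61.0]
ft_force: [-0.1, 0.1, -1.2]
gripper_width: 55.4
```

```bash
python3 w.py w12
```

```text
cam [ 727.8 -144.7  195.3]
23.75 [ 656.4 -184.5   42.6] [-1.7994e+02 -7.0000e-02 -6.1030e+01] F [-0.5  0.  -1.5] w 55.9 j [-20.  28.  80.   0.  71.  41.]
```

View pics/w12.png

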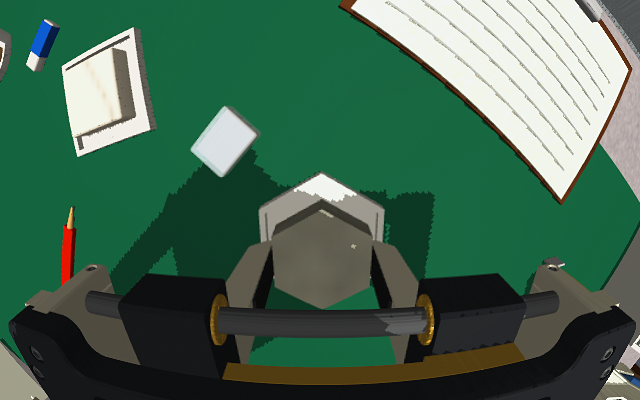

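```bash
python3 -c "
from chk import *
chk('w12',-61,(655.6,-183.6),[([(321.5,172.5),(259,208.5),(384.5,208.5)],10),([(320,209),(323,308),(273,236),(371,236),(273,282),(371,282)],40)])
m=pickle.load(open('pics/w12.pkl','rb'))
print('ideal tray corners y',-46.2,-23.1,'x 40')
"
```

```text
z 10 x [  1.  -38.8  41.2] y [-45.7 -22.7 -22.7]
z 40 x [  0.2   1.9 -25.5  28.1 -27.4  30. ] y [-32.1  31.4 -16.5 -16.5  13.   13. ]
ideal tray corners y -46.2 -23.1 x 40
```

>>> jog_arm(
  plan=[
    [[0, 0, 0.003], [0, 0, 0], 1],
    [[0, 0, 0.008], [0, 0, 0], 1],
    [[0, 0, 0.012], [0, 0, 0], 1],
    [[0, 0, 0.0145], [0, 0, 0], 1],
    [[0, 0, 0.0152], [0, 0, 0], 1],
    [[0, 0, 0.0152], [0, 0, 0], 1],
    [[0, 0, 0.0152], [0, 0, 0], 0.38],
    [[0, 0, 0.0152], [0, 0, 0], 0.34],
    [[0, 0, 0.0152], [0, 0, 0], 0.3],
    [[0, 0, 0.0152], [0, 0, 0], 0.24],
    [[0, 0, 0.0152], [0, 0, 0], 0.24],
    [[0, 0, 0.0152], [0, 0, 0], 0.24],
  ],
)

```text
time: 24.75
eef_pos: [655.6, -184.0, 26.1]
orientation: [180.0, 0.0, -61.0]
ft_force: [0.6, -0.5, -0.5]
gripper_width: 70.0
```

```bash
python3 avg.py|tail -1; python3 pl.py 655.8 -183.6 26.5 -61 655.8 -183.6 120 -61 502.6 -363.8 120 -93.6
```

```text
[ 655.66 -184.07   26.27  -61.02] 25.05
shift m [ 0.     -0.     -0.0935] rz -0.0 dist 94
shift m [ 0.0833  0.2214 -0.0935] rz 0.569 dist 254
```

>>> jog_arm(
  plan=[
    [[0, 0, -0.006], [0, 0, 0], 0.24],
    [[0, 0, -0.02], [0, 0, 0], 0.2],
    [[0, 0, -0.045], [0, 0, 0], 0.1],
    [[0, 0, -0.068], [0, 0, 0], 0],
    [[0.003, 0.007, -0.085], [0, 0, 0.02], 0],
    [[0.009, 0.025, -0.0935], [0, 0, 0.07], 0],
    [[0.02, 0.053, -0.0935], [0, 0, 0.14], 0],
    [[0.032, 0.085, -0.0935], [0, 0, 0.22], 0],
    [[0.044, 0.117, -0.0935], [0, 0, 0.3], 0],
    [[0.056, 0.149, -0.0935], [0, 0, 0.38], 0],
    [[0.068, 0.179, -0.0935], [0, 0, 0.46], 0],
    [[0.077, 0.205, -0.0935], [0, 0, 0.53], 0],
  ],
)

```text
time: 26.05
eef_pos: [512.6, -352.8, 121.8]
orientation: [-179.9, -0.1, -91.7]
ft_force: [-0.3, -0.2, -0.3]
gripper_width: 92.9
```

>>> jog_arm(
  plan=[
    [[0, 0, 0], [0, 0, 0], 0],
    [[0, 0, 0], [0, 0, 0], 0],
    [[0, 0, 0], [0, 0, 0], 0],
    [[0, 0, 0], [0, 0, 0], 0],
  ],
)

```text
time: 26.38
eef_pos: [514.6, -350.0, 120.6]
orientation: [-179.9, -0.0, -91.3]
ft_force: [-0.9, 0.2, 0.4]
gripper_width: 93.3
```

```bash
python3 w.py w13; python3 - <<'E'
import pickle
from h import *
im=cv2.imread('pics/w13.png'); m=pickle.load(open('pics/w13.pkl','rb')); h=cv2.cvtColor(im,cv2.COLOR_BGR2HSV)
N=nongreen(im[:,:,::-1]); N[245:]=0
X=proj(m,[[503,-364,20]],True)[0]; print(X)
M=comp(N,X); q=fit(m,M,[(rect(108,60),0,20)],[502.6,-364,np.radians(176.2)],True); print(np.round(q[0],1),q[1:])
E
```

```text
cam [ 596.6 -351.7  273.2]
26.48 [ 514.5 -349.8  120.1] [-179.98    0.    -91.27] F [0.4 0.1 0.3] w 93.1 j [-39.  15.  88.   0.  76.  52.]
[338.10031807 221.80494985]
[ 502.3 -363.6  176. ] (np.float64(862.2117647058823), np.float64(6061.0))
```

View pics/w13.png

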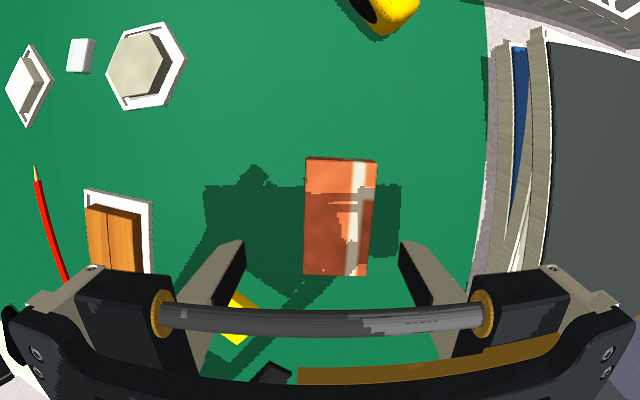

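The hex tile lies in its tray at (145,65). The brick is unobstructed at (340,217), and its refit agrees with the earlier ones.

```bash
python3 pl.py 514.5 -349.8 120 -91.3 502.6 -363.8 22.5 -93.9; python3 -c "
from chk import *
chk('w13',-93.9,(502.6,-363.8),[([(306,157.5),(377,163),(304,274),(365,276)],20)])"
```

```text
shift m [0.0143 0.0116 0.0975] rz 0.0454 dist 99
z 20 x [-29.6  29.6 -28.2  29.3] y [-55.3 -53.8  53.2  53.2]
```

>>> jog_arm(
  plan=[
    [[0.004, 0.003, 0.004], [0, 0, 0.01], 0],
    [[0.01, 0.008, 0.015], [0, 0, 0.03], 0],
    [[0.014, 0.0115, 0.032], [0, 0, 0.045], 0],
    [[0.0143, 0.0116, 0.05], [0, 0, 0.045], 0],
    [[0.0143, 0.0116, 0.067], [0, 0, 0.045], 0],
    [[0.0143, 0.0116, 0.082], [0, 0, 0.045], 0],
    [[0.0143, 0.0116, 0.092], [0, 0, 0.045], 0],
    [[0.0143, 0.0116, 0.0965], [0, 0, 0.045], 0.1],
    [[0.0143, 0.0116, 0.0975], [0, 0, 0.045], 0.2],
    [[0.0143, 0.0116, 0.0975], [0, 0, 0.045], 0.25],
    [[0.0143, 0.0116, 0.0975], [0, 0, 0.045], 0.3],
    [[0.0143, 0.0116, 0.0975], [0, 0, 0.045], 0.34],
  ],
  newtons=30,
)

```text
time: 27.48
eef_pos: [502.4, -365.4, 23.6]
orientation: [-179.9, -0.1, -94.0]
ft_force: [-0.5, -0.2, -0.3]
gripper_width: 64.8
```

>>> jog_arm(
  plan=[
    [[0, 0, 0], [0, 0, 0], 0.5],
    [[0, 0, 0], [0, 0, 0], 1],
    [[0, 0, 0], [0, 0, 0], 1],
    [[0, 0, 0], [0, 0, 0], 1],
    [[0, 0, -0.003], [0, 0, 0], 1],
    [[0, 0, -0.01], [0, 0, 0], 1],
    [[0, 0, -0.022], [0, 0, 0], 1],
    [[0, 0, -0.036], [0, 0, 0], 1],
    [[0, 0, -0.05], [0, 0, 0], 1],
    [[0, 0, -0.062], [0, 0, 0], 1],
    [[0, 0, -0.068], [0, 0, 0], 1],
    [[0, 0, -0.07], [0, 0, 0], 1],
  ],
)

```text
time: 28.48
eef_pos: [502.8, -365.8, 95.1]
orientation: [-179.8, -0.1, -94.0]
ft_force: [-0.4, 0.1, -1.8]
gripper_width: 59.8
```

```bash
python3 avg.py | tail -1; python3 w.py w14
```

```text
[ 501.6  -364.68   92.26  -93.97] 28.7833
cam [ 583.3 -370.2  244. ]
28.88 [ 501.2 -364.4   91.4] [ 1.7993e+02  5.0000e-02 -9.3960e+01] F [-0.5  0.7 -1.7] w 59.7 j [-41.  17.  90.  -0.  74.  53.]
```

View pics/w14.png

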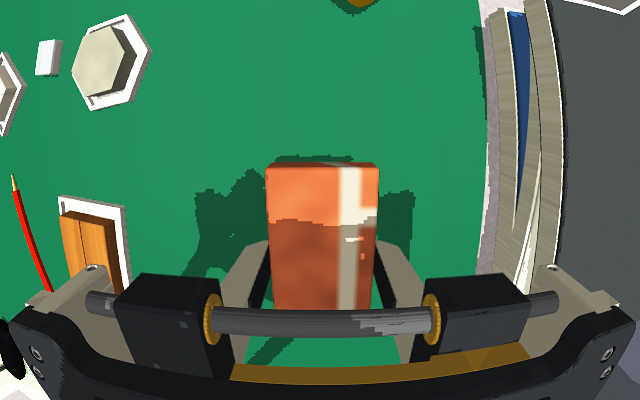

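```bash
python3 pl.py 501.3 -364.4 91.8 -93.96 490 -120 91.8 -97 482 120 91.8 -100 474.4 353.5 91.8 -102.8;
```

```text
shift m [-0.243   0.0282 -0.    ] rz 0.0531 dist 245
shift m [-0.4819  0.0527 -0.    ] rz 0.1054 dist 485
shift m [-0.7143  0.0764 -0.    ] rz 0.1543 dist 718
```

>>> jog_arm(
  plan=[
    [[-0.004, 0, 0], [0, 0, 0], 1],
    [[-0.013, 0.001, 0], [0, 0, 0.002], 1],
    [[-0.028, 0.003, 0], [0, 0, 0.005], 1],
    [[-0.047, 0.005, 0], [0, 0, 0.01], 1],
    [[-0.069, 0.008, 0], [0, 0, 0.015], 1],
    [[-0.093, 0.01, 0], [0, 0, 0.02], 1],
    [[-0.118, 0.013, 0], [0, 0, 0.026], 1],
    [[-0.143, 0.015, 0], [0, 0, 0.031], 1],
    [[-0.168, 0.018, 0], [0, 0, 0.036], 1],
    [[-0.193, 0.021, 0], [0, 0, 0.042], 1],
    [[-0.218, 0.024, 0], [0, 0, 0.047], 1],
    [[-0.243, 0.026, 0], [0, 0, 0.053], 1],
  ],
)

```text
time: 29.88
eef_pos: [492.0, -118.7, 92.3]
orientation: [180.0, 0.0, -97.0]
ft_force: [1.0, 0.2, -2.2]
gripper_width: 59.7
```

```bash
python3 - <<'E'
import numpy as np
p=np.radians(-93.96);a,b=-243,26
x,y,w=501.3+a*np.cos(p)+b*np.sin(p),-364.4+a*np.sin(p)-b*np.cos(p),-93.96-np.degrees(.053)
print(x,y,w)
import sys,subprocess
subprocess.run(f"python3 pl.py {x} {y} 91.8 {w} 482 130 91.8 -100 474.4 353.5 91.8 -102.8",shell=True)
E
```

```text
shift m [-0.2471  0.0405 -0.    ] rz 0.0524 dist 250
shift m [-0.468   0.0753 -0.    ] rz 0.1013 dist 474
492.14366108320877 -120.18460028564769 -96.99667631419335
```

>>> jog_arm(
  plan=[
    [[-0.022, 0.0035, 0], [0, 0, 0.005], 1],
    [[-0.045, 0.0072, 0], [0, 0, 0.01], 1],
    [[-0.068, 0.011, 0], [0, 0, 0.015], 1],
    [[-0.091, 0.0147, 0], [0, 0, 0.02], 1],
    [[-0.114, 0.0184, 0], [0, 0, 0.025], 1],
    [[-0.137, 0.022, 0], [0, 0, 0.03], 1],
    [[-0.16, 0.0257, 0], [0, 0, 0.035], 1],
    [[-0.183, 0.0295, 0], [0, 0, 0.04], 1],
    [[-0.206, 0.0332, 0], [0, 0, 0.045], 1],
    [[-0.229, 0.037, 0], [0, 0, 0.05], 1],
    [[-0.252, 0.0405, 0], [0, 0, 0.055], 1],
    [[-0.275, 0.0443, 0], [0, 0, 0.06], 1],
  ],
)

```text
time: 30.88
eef_pos: [481.4, 159.5, 92.4]
orientation: [-180.0, 0.0, -100.4]
ft_force: [0.7, -1.0, -2.4]
gripper_width: 59.7
```

```bash
python3 - <<'E'
import numpy as np
p=np.radians(-97);a,b=-275,44.3
x,y,w=492.1+a*np.cos(p)+b*np.sin(p),-120.2+a*np.sin(p)-b*np.cos(p),-97-np.degrees(.06)
print(x,y,w)
import sys,subprocess
subprocess.run(f"python3 pl.py {x} {y} 91.8 {w} 474.4 353.5 91.8 -102.8",shell=True)
E
```

```text
shift m [-0.1908  0.0425 -0.    ] rz 0.0412 dist 195
481.644274918705 158.1490036142116 -100.43774677078494
```

>>> jog_arm(
  plan=[
    [[-0.022, 0.005, 0], [0, 0, 0.005], 1],
    [[-0.044, 0.01, 0], [0, 0, 0.01], 1],
    [[-0.066, 0.0147, 0], [0, 0, 0.015], 1],
    [[-0.088, 0.0196, 0], [0, 0, 0.02], 1],
    [[-0.109, 0.0243, 0], [0, 0, 0.025], 1],
    [[-0.129, 0.0287, 0], [0, 0, 0.029], 1],
    [[-0.147, 0.0327, 0], [0, 0, 0.033], 1],
    [[-0.163, 0.0363, 0.004], [0, 0, 0.036], 1],
    [[-0.176, 0.0392, 0.01], [0, 0, 0.039], 1],
    [[-0.185, 0.0412, 0.018], [0, 0, 0.041], 1],
    [[-0.19, 0.0423, 0.028], [0, 0, 0.041], 1],
    [[-0.191, 0.0425, 0.038], [0, 0, 0.041], 1],
  ],
)

```text
time: 31.88
eef_pos: [474.4, 354.1, 53.4]
orientation: [180.0, 0.0, -102.7]
ft_force: [-0.1, 0.2, -2.7]
gripper_width: 59.7
```

>>> jog_arm(
  plan=[
    [[0, 0, 0.008], [0, 0, 0], 1],
    [[0, 0, 0.013], [0, 0, 0], 1],
    [[0, 0, 0.015], [0, 0, 0], 1],
    [[0, 0, 0.015], [0, 0, 0], 1],
    [[0, 0, 0.015], [0, 0, 0], 1],
    [[0, 0, 0.015], [0, 0, 0], 1],
  ],
)

```text
time: 32.38
eef_pos: [475.6, 353.3, 40.0]
orientation: [-180.0, 0.0, -102.8]
ft_force: [-0.3, 0.5, -2.0]
gripper_width: 59.7
```

```bash
python3 w.py w15
```

```text
cam [555.4 335.  193. ]
32.48 [475.5 353.5  40.1] [-1.7995e+02  5.0000e-02 -1.0280e+02] F [ 0.4 -0.6 -1.7] w 59.6 j [ 32.  16.  96.  -0.  67. 134.]
```

View pics/w15.png

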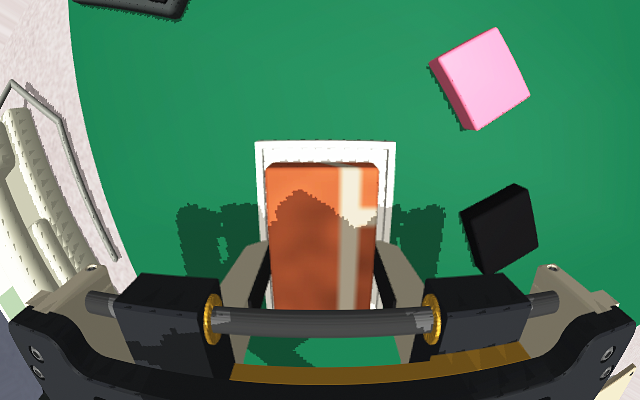

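```bash
python3 -c "
from chk import *
chk('w15',-102.8,(474.4,353.5),[([(255,142.5),(396,142.5)],10),([(266,168),(379,168),(271,308),(374,308)],37.6)])"
```

```text
z 10 x [-40.   44.5] y [-65.9 -66.1]
z 37.6 x [-28.7  29.4 -31.3  32.2] y [-55.2 -55.2  31.2  31.2]
```

```bash
python3 -c "
from chk import *
chk('w15',-102.8,(475.5,353.5),[([(460,213),(487,275),(521,185),(538,245)],20),([(460,213),(487,275)],0)])"
```

```text
z 20 x [ 87.6 118.5 133.  160.8] y [-23.6  23.5 -42.8   2.2]
z 0 x [ 97.6 132.2] y [-16.8  35.8]
```

>>> jog_arm(
  plan=[
    [[0.001, 0.0005, 0.003], [0, 0, 0], 1],
    [[0.0015, 0.001, 0.007], [0, 0, 0], 1],
    [[0.0015, 0.001, 0.0105], [0, 0, 0], 1],
    [[0.0015, 0.001, 0.0125], [0, 0, 0], 1],
    [[0.0015, 0.001, 0.013], [0, 0, 0], 1],
    [[0.0015, 0.001, 0.013], [0, 0, 0], 1],
    [[0.0015, 0.001, 0.013], [0, 0, 0], 0.34],
    [[0.0015, 0.001, 0.013], [0, 0, 0], 0.3],
    [[0.0015, 0.001, 0.013], [0, 0, 0], 0.26],
    [[0.0015, 0.001, 0.013], [0, 0, 0], 0.2],
    [[0.0015, 0.001, 0.013], [0, 0, 0], 0.18],
    [[0.0015, 0.001, 0.013], [0, 0, 0], 0.18],
  ],
)

```text
time: 33.48
eef_pos: [473.6, 352.1, 26.2]
orientation: [180.0, -0.0, -102.8]
ft_force: [0.1, -0.1, 0.3]
gripper_width: 75.9
```

>>> jog_arm(
  plan=[
    [[0, 0, -0.005], [0, 0, 0], 0.18],
    [[0, 0, -0.018], [0, 0, 0], 0.18],
    [[0, 0, -0.04], [0, 0, 0], 0.18],
    [[0, 0, -0.07], [0, 0, 0], 0.18],
    [[0, 0, -0.1], [0, 0, 0], 0.1],
    [[0, 0, -0.13], [0, 0, 0], 0],
    [[0, 0.01, -0.16], [0, 0, 0], 0],
    [[0, 0.03, -0.18], [0, 0, 0], 0],
    [[0, 0.05, -0.19], [0, 0, 0], 0],
    [[0, 0.065, -0.19], [0, 0, 0], 0],
    [[0, 0.07, -0.19], [0, 0, 0], 0],
    [[0, 0.07, -0.19], [0, 0, 0], 0],
  ],
)

```text
time: 34.48
eef_pos: [404.1, 367.7, 215.9]
orientation: [180.0, -0.0, -102.7]
ft_force: [0.9, -0.1, -0.0]
gripper_width: 92.7
```

```bash
python3 w.py w16; python3 - <<'E'
from station import vision
import cv2
for n in('top','scene'): cv2.imwrite(f'pics/{n}16.png',vision.snapshot(n)[:,:,::-1])
E
```

```text
cam [484.9 349.3 368.1]
34.58 [405.1 367.1 215.1] [ 1.7995e+02 -9.0000e-02 -1.0277e+02] F [ 0.5  0.3 -0.5] w 93.2 j [ 37.  -0.  95.  -0.  85. 140.]
```

View pics/w16.png

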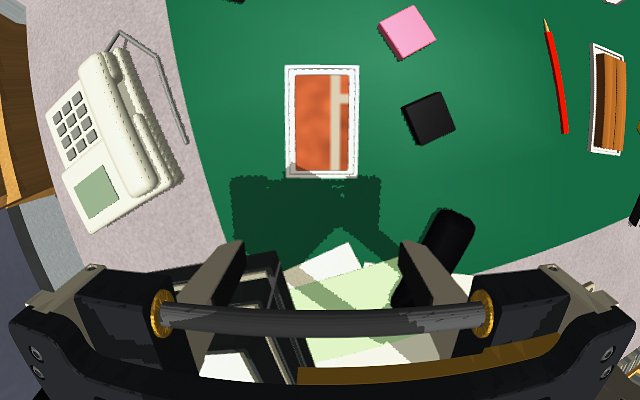

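View pics/scene16.png

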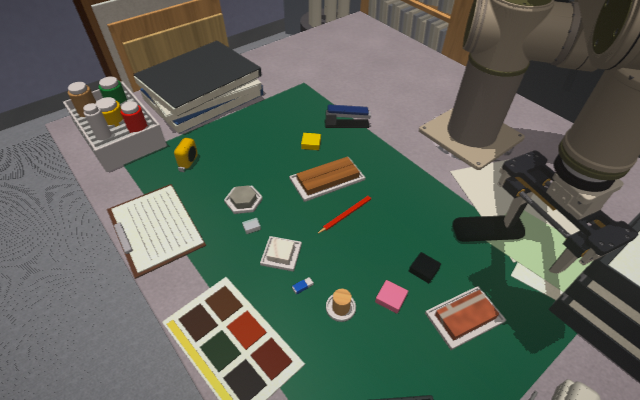

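View pics/top16.png

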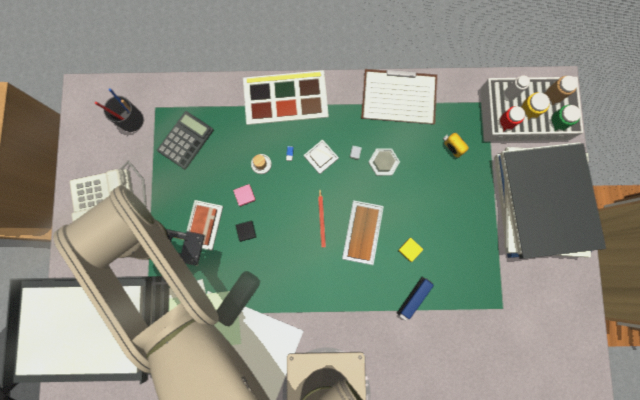

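```bash
python3 - <<'E'
import cv2,numpy as np
b=cv2.imread('pics/scene16.png')
f=lambda x,y:cv2.resize(b[y:y+66,x:x+88],(264,198),interpolation=cv2.INTER_CUBIC)
o=np.vstack([np.hstack([f(283,140),f(200,168),f(238,220)]),np.hstack([f(298,270),f(420,280),f(380,250)])]);cv2.imwrite('pics/z16.png',o)
E
python3 avg.py|tail -1
```

```text
[ 405.67  367.18  215.64 -102.83] 34.9833
```

View pics/z16.png

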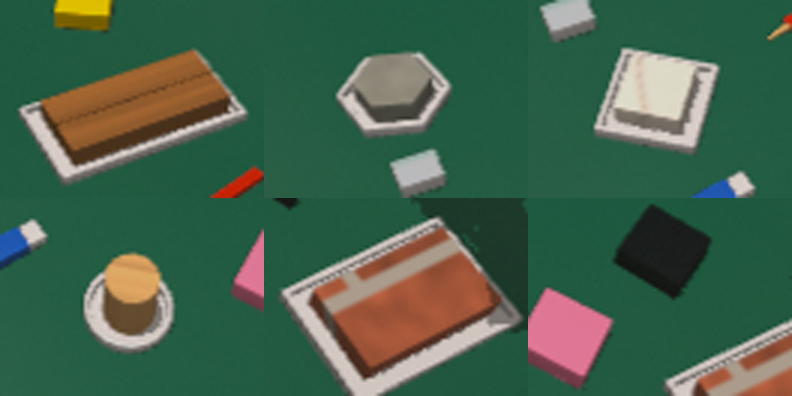

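The close-ups show all five samples flat (the handrail upright) inside their trays, and the look-alikes where they were. Handing in.

```bash
python3 -c "
from station import r
print(r.finish_job())"; python3 st.py
```

```text
the job is handed in; nothing more can be done
None
the job is handed in; nothing more can be done
```

All five samples are back in their own trays and the job is handed in, at about 35 s of the 120 s allowed. I took the handrail, worktop and flooring off the first pile, then the hex tile and brick slip off the second.

- **Final pictures:** the overhead, scene and wrist views show four samples flat inside the walls of their trays and the handrail standing upright. The black, pink and yellow look-alikes were not moved. The gripper is open at about z 215 mm, touching nothing. The hand-in call gave no verdict.
- **Position estimates:** the cameras disagreed by 2–3 mm in y, so I used their average and corrected against the wrist view before lowering. The last offsets from the tray centres were about 1–2 mm, against 8 mm of clearance.
- **Poor fit:** one wrist-view fit of the brick slip failed because its mask was bad. I used the other views, which agreed with each other.
- **Measured position:** the position reading drifted by 2–4 mm for about 0.3 s after fast moves, so I let it settle or checked by camera.
- **Forces:** every force reading I took stayed under 5 N.

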